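Clear the hardness-test bench

ROBOT

A 7-joint arm with a two-finger parallel gripper is mounted at the origin on the work surface. World frame = base frame: x ahead of the robot, y to its left, z up, the work surface at z = 0. Lengths are in m, angles in degrees, forces in N, time in s.
With the tool pointing down it reaches from about 0.425 to 0.875 m from the base axis. Payload 4.7 kg.
Tool frame: the origin (TCP) lies midway between the tips of the shut fingers; the grasp point (between the pads) lies 19 mm behind it; z points along the fingers, y is the line along which they close (so a half turn about z gives the same grasp; the last joint's range is limited). The gripper opens to 87 mm and grips with 3 to 60 N. Pads are 19 mm wide; open, the fingers measure 117 mm over their backs; the gripper's body (75 mm by 190 mm) begins 51 mm behind the grasp point.
Start: joints at [-69.265, 18.392, -4.016, 83.108, 1.295, 78.541, -3.26], TCP at [0.222, 0.611, 0.223] pointing down, gripper open.
Joint ranges: [-163.93, 163.93], [-17.29, 119.83], [-79.2, 71.16], [3.27, 140.29], [-89.18, 269.18], [5.43, 117.66], [-154.24, 154.24]. Speed limits (degrees/s): [147.25, 147.25, 180, 180, 180, 180, 180].

INTERFACE

Orientations are given as [roll, pitch, yaw] about the fixed x, y, z axes, in that order (R = Rz(yaw) Ry(pitch) Rx(roll)).
In Python, from cell import env, viewer, boxes_of, masks_of gives the robot as it stands. The module is installed in compiled form; this text tells all that it offers.
- The arm moves only by the tool apply_moves, never from a script. Its argument "moves" is a list of rows, each a list of 7 numbers: the shift along the tool's x, y, z scaled (see below), then the turn, a rotation vector about the tool's x, y, z scaled (see below), then the opening, from 0 (shut) to 1 (fully open). A call has 1 to 20 rows; each row is the pose to reach, as a shift and turn from the pose commanded when the call began, along the tool's axes at that moment; what a row does not reach only later rows make up. The controller multiplies each number of a shift by 0.2 m and each number of a turn by 1.5 rad. A row lasts 1/10 s, in which the tool goes at most 50 mm and 8.59 degrees, less where a joint would pass 70% of its speed; a pose out of reach is approached as far as the arm can. A call with a number of a shift or a turn outside -1 to 1 is refused whole. A call with a gripper value outside its range is refused whole. The fingers move at their own pace and stop on an object; "grip_force" is the grip in N (left out, the last holds). Time passes only in rows, so rows that repeat a pose let the fingers close. It gives the time, the measured TCP pose, the force, the opening and the grip force at its end, in the units of the state.
- env.get_obs(): the state, without advancing time (a new reading comes with each control period).
- viewer.read_camera(name): name is "scene" or "top"; returns the picture (480x640x3 uint8, red, green, blue); there is no depth.
- viewer.get_calibration(name): a dict with "fov_y" (degrees; the focal length in pixels is half the picture's height over the tangent of half this angle, whatever the lens; pixels are square), "cx", "cy" (the principal point, pixels), "position" and "orientation" of the camera in the world. Camera axes: x right, y up, looking along -z (the intrinsics and any distortion apply to the point x, -y, -z); pixel columns grow to the right and rows downward; lengths in m; the calibration is good to about 2 mm. A picture is of the moment at which its call begins. get_calibration takes no time and is no camera call.
- env.sign_off(): hands the job in; it is judged then, once.
Trained networks look in the newest picture that a camera, given by its name, has taken for a name from the list of things; names that differ only in an ending like _2 or _b are one class to them, and where a whole thing is asked for, a point or a joint stands for the part that bears it (a point fixed in the world has none). Each returns a list of dicts, best first, with "conf" (0 to 1); they miss things now and then, are a little off and sometimes report something else, mostly with a low value. They report only what shows in the picture. A call takes as long as a camera call. They do not tell look-alikes from the thing itself.
- boxes_of(camera, target): "location" ([column, row] in pixels, amid what is visible of it).
- masks_of(camera, target): "pixels" (480x640 bool, what is visible of it) and "location" ([column, row] in pixels, amid what is visible of it).
The state is a dict: "time_s": time; "qpos": joint angles; "joint_velocities": joint speeds; "effort": joint torques, N m; "tool_pos": TCP position; "tool_rot": TCP orientation; "force": force on the tool from outside, world axes, zero at the start; "wrist_torque": the same for the moment, N m; "grip_width": finger opening in m; "grasp_force": force on a finger pad.
Only numpy, scipy, OpenCV 4.12 (cv2) and the standard library are available. Lean on these libraries where they do the work, as an engineer would, in place of code of your own. Each camera call takes 0.05 s, during which the arm holds its last target. There are 200 camera calls.

TASK

Clear up after hardness testing. Lift the carrying tray by its grip bar, tip it over the deep square bin so that all the round mounted specimens slide off its open end into the bin, and set the empty tray back down flat on its rubber mat. Sort the things lying about the bench too, before or after: every dog-bone tensile bar into the plain steel box and every marker into the large compartment of the desk tidy (the one with the note pad), all lying fully inside; leave the small wooden case and the mug where they are.

Things in the scene. Friction and masses are not known exactly. Their poses are not given: they have to be found in the camera images.
- tray: Aluminium carrying tray, 170 (x) by 130 (y) mm, walls 30 mm high on three sides, open without a lip at its -x end, which starts towards the robot; floor and walls 4 mm thick. Origin: centre of its underside; z up. A black grip bar bridges it along y. 0.28 kg, balanced about the bar. Smooth floor: mounts start to slide at 9 to 17 degrees of tilt. It starts on the mat.
- tray_grip (a point): Centre of the tray's grip bar, 77 mm above the tray's underside, midway along the tray; the bar is 14 by 14 mm in section and 130 mm long along the tray's y; 66 mm clear under it, so mounts slide through below. Axes as the tray's.
- tray_lip (a point): Middle of the tray's open edge, at floor level (85 mm from the grip bar towards the tray's -x, 4 mm above its underside). Axes as the tray's.
- mat: Fixed thin black rubber mat, 200 (x) by 170 (y) mm, 3 mm thick, the tray's parking place. Origin: centre of its underside, at bench height.
- mount_bin: Fixed deep square open bin of grey plastic, 170 by 170 mm, 70 mm high, walls 4 mm: for the mounts. Origin: centre of its underside.
- mount_bin_in (a point): Centre of the square bin's inner floor, axes as the bin's.
- bar_box: Fixed plain undivided sheet-steel box, 170 (x) by 140 (y) mm, 50 mm high, walls 3 mm: for the tensile bars. Origin: centre of its underside.
- bar_box_in (a point): Centre of the steel box's inner floor, axes as the box's.
- tidy: Fixed grey plastic desk tidy, 170 (x) by 150 (y) mm, 50 mm high, walls 3 mm, split lengthwise: a narrow compartment (42 mm, at +y) filled with a paper note pad and an eraser, and a large empty one (164 by 98 mm inside) for the markers. Origin: centre of its underside.
- tidy_pens (a point): Centre of the inner floor of the desk tidy's large compartment, axes as the tidy's.
- case: Loose bystander: closed wooden case of reference blocks, 60 (x) by 100 (y) by 35 mm, 0.4 kg. Origin: centre of its underside.
- mug: Loose bystander: white mug, 80 mm across, 90 mm high. Origin: centre of its underside.
- bar0: Tensile test bar (may be absent): flat steel dog-bone, 120 mm long (x), 12 mm thick (z), 34 mm wide at its two ends, each 28 mm long, 18 mm wide over the middle 64 mm. 0.25 kg. Origin: centre of its underside as it starts, flat on the bench.
- pen0: Whiteboard marker (may be absent): square-sectioned with rounded edges, 18 by 18 mm, 120 mm long (x), white barrel, black cap at +x. 0.03 kg. Origin: centre of its underside as it starts, flat on the bench.
- mount0: Mounted specimen (may be absent): black round puck 40 mm across and 26 mm high with a polished steel face on top, 0.05 kg; starts standing on the tray. Origin: centre of its underside, z its axis.
- bar1: Tensile test bar (may be absent): flat steel dog-bone, 120 mm long (x), 12 mm thick (z), 34 mm wide at its two ends, each 28 mm long, 18 mm wide over the middle 64 mm. 0.25 kg. Origin: centre of its underside as it starts, flat on the bench.
- pen1: Whiteboard marker (may be absent): square-sectioned with rounded edges, 18 by 18 mm, 120 mm long (x), white barrel, black cap at +x. 0.03 kg. Origin: centre of its underside as it starts, flat on the bench.
- mount1: Mounted specimen (may be absent): black round puck 40 mm across and 26 mm high with a polished steel face on top, 0.05 kg; starts standing on the tray. Origin: centre of its underside, z its axis.
- bar2: Tensile test bar (may be absent): flat steel dog-bone, 120 mm long (x), 12 mm thick (z), 34 mm wide at its two ends, each 28 mm long, 18 mm wide over the middle 64 mm. 0.25 kg. Origin: centre of its underside as it starts, flat on the bench.
- pen2: Whiteboard marker (may be absent): square-sectioned with rounded edges, 18 by 18 mm, 120 mm long (x), white barrel, black cap at +x. 0.03 kg. Origin: centre of its underside as it starts, flat on the bench.
- mount2: Mounted specimen (may be absent): black round puck 40 mm across and 26 mm high with a polished steel face on top, 0.05 kg; starts standing on the tray. Origin: centre of its underside, z its axis.
Things that resemble listed ones, but are neither listed nor needed, are in the scene too. Leave any purple or red look-alike of the mount0 alone.

How it is judged (in metres and radians):
On the way, in this order (a step that is already met when the one before it is completed fails the run):
1. the tray is tipped (more than 0.2 rad) with its open edge over the square bin (angle between tray's own z axis and vertical above 0.2 rad and height (world z) of tray_lip above 0.04 m and x of tray_lip in the frame of mount_bin_in between -0.083 and 0.083 m and y of tray_lip in the frame of mount_bin_in between -0.083 and 0.083 m), for 0.1 s.
2. all mounts are in the square bin and the tray is back on its mat, flat (x of mount0 in the frame of mount_bin_in between -0.083 and 0.083 m and y of mount0 in the frame of mount_bin_in between -0.083 and 0.083 m and z of each of mount0, mount1, mount2 in the frame of mount_bin_in below 0.062 m and linear speed of each of mount0, mount1, mount2 below 0.05 m/s and x of mount1 in the frame of mount_bin_in between -0.083 and 0.083 m and y of mount1 in the frame of mount_bin_in between -0.083 and 0.083 m and x of mount2 in the frame of mount_bin_in between -0.083 and 0.083 m and y of mount2 in the frame of mount_bin_in between -0.083 and 0.083 m and horizontal distance between tray and mat below 0.05 m and angle between tray's own z axis and vertical below 0.08 rad and height (world z) of tray below 0.012 m and linear speed of tray below 0.03 m/s), for 0.2 s.
At the end, for the whole second after the job is handed in: At rest: every mount in the square bin (under 62 mm above its floor), the tray flat (0.08 rad) and within 50 mm of the mat's middle, every bar in the steel box and marker in the tidy's large compartment (origin under 45 mm above the floor, within 45 mm along x; y 55 bars, 46 markers) (all of step 2 and x of bar0 in the frame of bar_box_in between -0.045 and 0.045 m and y of bar0 in the frame of bar_box_in between -0.055 and 0.055 m and z of each of bar0, bar1, bar2 in the frame of bar_box_in below 0.045 m and linear speed of each of bar0, bar1, bar2, pen0, pen1, pen2 below 0.05 m/s and x of bar1 in the frame of bar_box_in between -0.045 and 0.045 m and y of bar1 in the frame of bar_box_in between -0.055 and 0.055 m and x of bar2 in the frame of bar_box_in between -0.045 and 0.045 m and y of bar2 in the frame of bar_box_in between -0.055 and 0.055 m and x of pen0 in the frame of tidy_pens between -0.045 and 0.045 m and y of pen0 in the frame of tidy_pens between -0.046 and 0.046 m and z of each of pen0, pen1, pen2 in the frame of tidy_pens below 0.045 m and x of pen1 in the frame of tidy_pens between -0.045 and 0.045 m and y of pen1 in the frame of tidy_pens between -0.046 and 0.046 m and x of pen2 in the frame of tidy_pens between -0.045 and 0.045 m and y of pen2 in the frame of tidy_pens between -0.046 and 0.046 m); the robot touches nothing.
It fails at once if the case is moved more than 30 mm (distance of case from where it was at the start of the episode above 0.03 m).
It fails at once if the mug is moved more than 30 mm (distance of mug from where it was at the start of the episode above 0.03 m).
Of bar0, bar1, bar2 only 2 to 3 are there at a start; the rules pass over those that are not, and their reading is None.
Of pen0, pen1, pen2 only 2 to 3 are there at a start; the rules pass over those that are not, and their reading is None.
Of mount0, mount1, mount2 only 2 to 3 are there at a start; the rules pass over those that are not, and their reading is None.
At some moment in a run one of bar0, bar1, bar2, pen0, pen1, pen2 may be knocked a few centimetres aside while the robot is not near it.
It also fails if it takes over 210 s, if anything falls off the work surface, if the arm or the gripper's body presses on something with over 40 N, if the wrist force passes 120 N, or if a joint passes its speed limit or range.

## Working session

There is one attempt and no reset: what is moved stays moved. The work goes in short steps, Python scripts to look and compute and a tool call to move; the robot and the scene stay as the last step left them, time stands still between calls to the robot, and variables do not carry over. Pictures are saved under pics/ and viewed, at most 14 in all, crops included, and the job is handed in when it is done.

Besides the shell and the picture viewer there is one more tool, called after "Emit:" as a command line: name --pt "numbers of a row" for each row, then --argument value for the rest. apply_moves: Moves the arm, as the interface text tells. Shifts and turns lie within -1 to 1; 1 stands for 0.2 m of shift or 1.5 rad of turn. Its arguments: {"type":"object","properties":{"moves":{"type":"array","items":{"type":"array","items":{"type":"number","minimum":-1,"maximum":1}}},"grip_force":{"type":"number"}},"required":["moves"]}

```bash
mkdir -p pics; python3 - <<'E'
from cell import env, viewer, boxes_of, masks_of
import cv2
for n in("scene","top"):
    im=viewer.read_camera(n); cv2.imwrite(f"pics/{n}0.png",im[:,:,::-1])
    print(n,viewer.get_calibration(n))
    for t in ["tray","tray_grip","mat","mount_bin","bar_box","tidy","case","mug","bar0","pen0","mount0"]:
        print(t,[(round(d["conf"],2),[round(float(v)) for v in d["location"]]) for d in boxes_of(n,t)])
print(env.get_obs())
E
```

```text
scene {'fov_y': 52.007462400960954, 'cx': 322.113417500301, 'cy': 239.33934035892736, 'position': array([ 1.34521255, -0.49954244,  0.93897184]), 'orientation': array([46.15138359,  0.85289091, 56.41468589])}
tray [(0.57, [384, 247])]
tray_grip [(0.58, [383, 250])]
mat [(0.79, [362, 263]), (0.72, [353, 208]), (0.66, [227, 310])]
mount_bin [(0.9, [297, 280])]
bar_box [(0.63, [383, 248]), (0.56, [393, 172])]
tidy [(0.67, [173, 274])]
case [(0.64, [144, 335])]
mug [(0.89, [458, 179])]
bar0 [(0.56, [318, 220]), (0.51, [352, 207])]
pen0 [(0.86, [226, 310]), (0.73, [280, 237])]
mount0 [(0.81, [421, 281]), (0.8, [373, 249]), (0.65, [383, 264]), (0.65, [375, 307]), (0.54, [447, 268]), (0.52, [430, 231]), (0.35, [224, 310])]
top {'fov_y': 56.27196755720468, 'cx': 325.13155357173883, 'cy': 237.87261189729887, 'position': array([4.78267349e-01, 5.24270006e-04, 1.19881697e+00]), 'orientation': array([  6.09374578,   0.73532195, -91.30132672])}
tray [(0.81, [278, 222]), (0.72, [294, 201])]
tray_grip [(0.89, [279, 220]), (0.25, [285, 228])]
mat [(0.87, [308, 236]), (0.52, [285, 221])]
mount_bin [(
[... 394 characters left out ...]
1.2, 'qpos': array([-69.26663832,  18.39101875,  -4.01689342,  83.10789602,
         1.29497706,  78.54577197,  -3.25989661]), 'joint_velocities': array([-0.06409166, -0.08212815, -0.04742961,  0.09576461, -0.02871151,
       -0.01888005, -0.05235179]), 'effort': array([ 1.12736816e-03, -4.91120303e+01, -4.02714377e-01, -3.12757480e+01,
       -6.37817569e-02,  3.41080420e-02,  2.00080439e-05]), 'tool_pos': array([0.22153518, 0.61106871, 0.22259387]), 'tool_rot': array([1.79999543e+02, 2.76523645e-03, 1.60076294e+02]), 'force': array([ 0.52598269, -0.45542647,  0.3118632 ]), 'wrist_torque': array([ 0.01166499, -0.00846807, -0.01065771]), 'grasp_force': 0.0, 'grip_width': 0.08680445504645541}
```

View pics/top0.png

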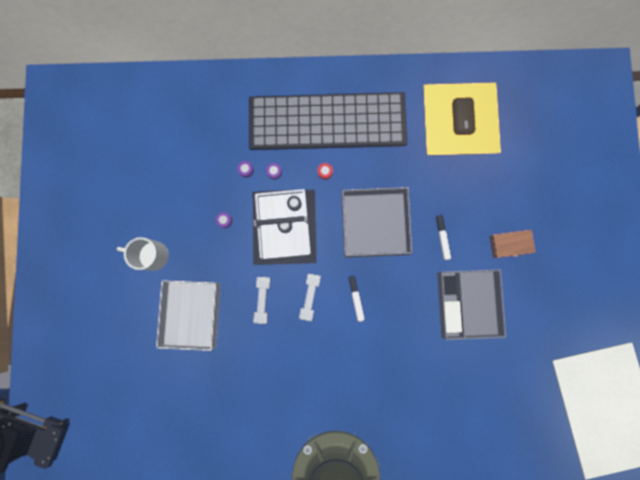

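View pics/scene0.png

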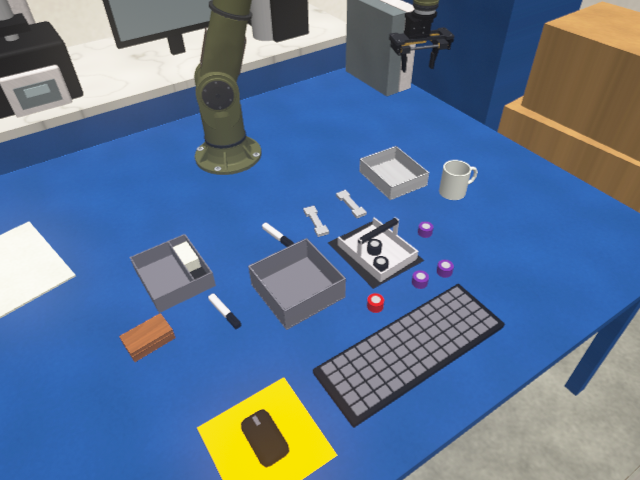

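The top view shows:
- Tray on the mat at about (283,226), with two black mounts on it at (294,203) and (285,226).
- Two bars at (261,300) and (310,297).
- Two markers at (357,299) and (444,237), the second next to the case at (514,243).
- Bin at (377,221), steel box at (187,315), tidy at (472,304), with its note pad on the left side, and mug at (147,254).

Possible mix-ups: the purple pucks at (245,169), (274,171) and (223,220) and the red one at (325,171) look like mounts. The keyboard, mouse and paper are irrelevant. I'm choosing only the black pucks on the tray.

```bash
cat > h.py <<'E'
from cell import env, viewer, boxes_of, masks_of
import numpy as np, cv2
from scipy.spatial.transform import Rotation as Ro
def cam(n):
    c=viewer.get_calibration(n); f=240/np.tan(np.radians(c["fov_y"]/2))
    return c,f,Ro.from_euler("xyz",c["orientation"],degrees=True).as_matrix()
def ray(n,px,z):
    c,f,R=cam(n); px=np.atleast_2d(np.asarray(px,float))
    d=np.c_[(px[:,0]-c["cx"])/f,-(px[:,1]-c["cy"])/f,-np.ones(len(px))]@R.T
    p=np.asarray(c["position"]); return (p+d*((z-p[2])/d[:,2])[:,None])[:,:2]
def proj(n,P):
    c,f,R=cam(n); q=(np.atleast_2d(P)-c["position"])@R
    return np.c_[c["cx"]-f*q[:,0]/q[:,2],c["cy"]+f*q[:,1]/q[:,2]]
def rect(n,m,z):
    """centre, sides (mm) and direction of the long side, of a mask laid on height z"""
    cs,_=cv2.findContours(m.astype(np.uint8),cv2.RETR_EXTERNAL,cv2.CHAIN_APPROX_NONE)
    k=max(cs,key=len)[:,0,:]
    (x,y),(w,h),a=cv2.minAreaRect((ray(n,k,z)*1000).astype(np.float32))
    if w<h: w,h,a=h,w,a+90
    return [round(float(v),1) for v in (x,y,w,h,(a+90)%180-90)]
E
python3 - <<'E'
from h import *
im={}
for n in("scene","top"):
    im[n]=viewer.read_camera(n)
    for t,z in dict(tray=.033,tray_grip=.08,mat=.003,mount_bin=.07,bar_box=.05,tidy=.05,case=.035,bar0=.009,pen0=.012,mount0=.033).items():
        for d in masks_of(n,t):
            if d["conf"]>.45 and d["pixels"].sum()>15: print(n,t,round(d["conf"],2),[round(float(v)) for v in d["location"]],rect(n,d["pixels"],z))
c=cv2.resize(im["top"][150:350,140:540],None,fx=2,fy=2,interpolation=cv2.INTER_CUBIC)
cv2.imwrite("pics/crop1.png",c[:,:,::-1])
E
```

```text
scene tray 0.79 [383, 249] [656.6, 135.4, 195.6, 186.9, -86.3]
scene tray_grip 0.87 [386, 247] [693.3, 102.2, 186.5, 174.8, -86.0]
scene tray_grip 0.64 [315, 218] [521.7, 9.2, 120.3, 34.7, -12.7]
scene mat 0.97 [356, 262] [643.3, 46.6, 197.0, 22.8, 0.1]
scene mount_bin 0.78 [298, 279] [664.4, -134.9, 214.6, 189.9, 1.7]
scene bar_box 0.63 [394, 170] [439.2, 345.8, 222.4, 182.7, -4.0]
scene tidy 0.78 [170, 273] [450.6, -362.6, 219.4, 156.2, 1.1]
scene case 0.57 [142, 336] [593.6, -480.0, 101.0, 85.4, -85.1]
scene bar0 0.76 [317, 218] [455.6, 52.9, 131.2, 37.3, -13.7]
scene bar0 0.54 [351, 205] [452.4, 177.0, 126.0, 37.0, -3.4]
scene pen0 0.77 [227, 314] [607.1, -302.4, 119.4, 21.4, 5.8]
scene pen0 0.5 [279, 236] [445.9, -69.5, 119.2, 27.9, 11.5]
scene mount0 0.77 [446, 269] [812.2, 205.2, 61.6, 39.8, -57.2]
scene mount0 0.75 [425, 233] [678.9, 261.3, 62.8, 38.9, -50.2]
scene mount0 0.69 [379, 263] [710.4, 84.1, 48.9, 35.4, -37.9]
scene mount0 0.66 [420, 278] [804.4, 130.4, 58.1, 38.6, -42.4]
scene mount0 0.61 [378, 304] [801.1, -4.5, 55.9, 37.3, -44.8]
scene mount0 0.49 [371, 248] [653
[... 596 characters left out ...]
68 [515, 243] [576.6, -471.5, 112.0, 62.1, -84.5]
top bar0 0.94 [259, 304] [446.9, 182.9, 118.2, 32.3, -3.9]
top bar0 0.57 [307, 296] [451.9, 56.5, 116.2, 32.9, -12.4]
top pen0 0.78 [356, 300] [445.2, -65.5, 117.6, 18.6, 10.4]
top pen0 0.64 [441, 240] [600.1, -300.2, 118.7, 22.1, 6.1]
top pen0 0.58 [144, 251] [577.1, 498.9, 137.6, 82.0, 79.3]
top mount0 0.77 [328, 170] [782.9, 8.9, 40.7, 37.2, -1.4]
top mount0 0.76 [275, 169] [786.5, 145.9, 41.0, 34.7, -0.7]
top mount0 0.66 [226, 216] [660.0, 278.7, 43.0, 37.8, 63.3]
top mount0 0.5 [283, 226] [632.9, 117.3, 36.9, 23.8, 88.6]
top mount0 0.48 [293, 202] [698.9, 93.9, 40.3, 39.6, -1.0]
top mount0 0.48 [249, 165] [792.6, 219.1, 46.3, 41.6, 44.7]
```

View pics/crop1.png

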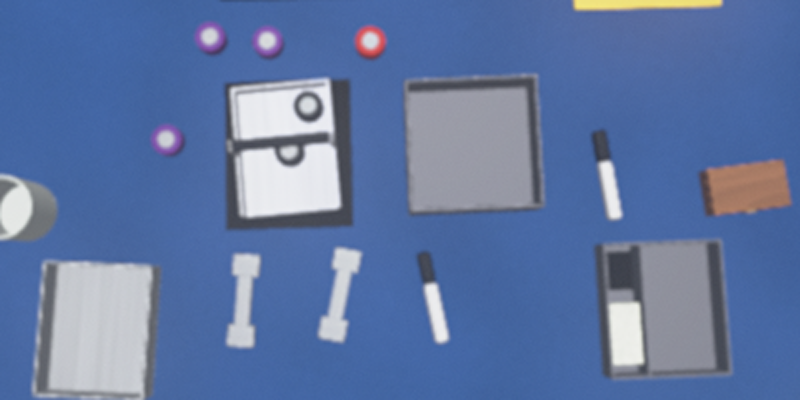

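The crop confirms two black mounts, both on the tray: one at crop (308,105), the other partly under the bar at crop (290,152). The purple and red pucks stay where they are. The grip bar runs from crop (232,146) to (330,137).

```bash
cat >> h.py <<'E'
def down(yaw,tilt=0):  # tool down at yaw psi, then leaned about world y by -tilt
    return Ro.from_euler("y",-tilt,degrees=True)*Ro.from_euler("xyz",[180,0,yaw],degrees=True)
def plan(pos,R,p0=None,R0=None):
    o=env.get_obs(); p0=o["tool_pos"] if p0 is None else np.array(p0)
    R0=Ro.from_euler("xyz",o["tool_rot"],degrees=True) if R0 is None else R0
    return np.round(np.r_[R0.inv().apply(np.array(pos)-p0)/.2,(R0.inv()*R).as_rotvec()/1.5],3)
E
python3 - <<'E'
from h import *
a=ray("top",[[256,223],[305,218.5]],.080); print(a, a.mean(0))
b=ray("scene",[[361,241],[397,222]],.080); print(b, b.mean(0))
for P in([.645,.127,.08],[.641,.122,.08]): print(proj("top",[P]),proj("scene",[P]))
print(plan([.645,.125,.22],down(94)))
E
```

```text
[[0.63991366 0.18556952]
 [0.64832838 0.06178001]] [0.64412102 0.12367476]
[[0.65333547 0.06159232]
 [0.64930929 0.18164404]] [0.65132238 0.12161818]
[[279.17442208 220.43731549]] [[379.46759377 229.12488653]]
[[281.17452287 221.96032605]] [[376.96520035 229.00272028]]
[-2.819 -1.563  0.013  0.     0.     0.769]
```

Emit:
apply_moves --pt "-0.25 -0.14 0 0 0 0 1" --pt "-0.5 -0.28 0 0 0 0 1" --pt "-0.75 -0.42 0 0 0 0 1" --pt "-1 -0.56 0 0 0 0 1" --pt "-1 -0.56 0 0 0 0 1" --grip_force 40

```text
time_s: 2.8
tool_pos: [0.3751, 0.4335, 0.223]
tool_rot: [-180.0, 0.1, 159.8]
force: [0.0, 0.4, -0.7]
grip_width: 0.0867
grasp_force: 0.0
```

Emit:
apply_moves --pt "-0.25 -0.14 0 0 0 0 1" --pt "-0.5 -0.28 0 0 0 0 1" --pt "-0.75 -0.42 0 0 0 0 1" --pt "-1 -0.56 0 0 0 0 1" --pt "-1 -0.56 0 0 0 0 1"

```text
time_s: 3.3
tool_pos: [0.5242, 0.2594, 0.223]
tool_rot: [-180.0, 0.1, 159.8]
force: [0.6, 0.7, -0.2]
grip_width: 0.0874
grasp_force: 0.0
```

Emit:
apply_moves --pt "-0.2 -0.1 0 0 0 0.095 1" --pt "-0.4 -0.2 0 0 0 0.19 1" --pt "-0.6 -0.3 0 0 0 0.285 1" --pt "-0.8 -0.44 0 0 0 0.38 1" --pt "-0.82 -0.44 0 0 0 0.475 1" --pt "-0.82 -0.44 0 0 0 0.57 1" --pt "-0.82 -0.44 0 0 0 0.665 1" --pt "-0.82 -0.44 0 0 0 0.768 1" --pt "-0.82 -0.44 0 0 0 0.768 1" --pt "-0.82 -0.44 0 0 0 0.768 1"

```text
time_s: 4.3
tool_pos: [0.6454, 0.1257, 0.2226]
tool_rot: [-180.0, 0.0, 94.3]
force: [0.1, 0.6, 0.4]
grip_width: 0.0871
grasp_force: 0.0
```

```bash
python3 - <<'E'
from h import *
print(plan([.646,.124,.20],down(94)), env.get_obs()["qpos"])
im=viewer.read_camera("scene"); cv2.imwrite("pics/s2.png",im[:,:,::-1][100:400,100:600])
E
```

```text
[-0.009  0.002  0.113 -0.     0.     0.003] [-33.9229091   20.35147851  26.91802604  82.90995296  -9.22897721
  78.93245914  -2.40493625]
```

Emit:
apply_moves --pt "0 0 0.2 0 0 0 1" --pt "0 0 0.4 0 0 0 1" --pt "0 0 0.55 0 0 0 1" --pt "0 0 0.65 0 0 0 1" --pt "0 0 0.75 0 0 0 1" --pt "0 0 0.8 0 0 0 1" --pt "0 0 0.805 0 0 0 1" --pt "0 0 0.805 0 0 0 1"

```text
time_s: 5.15
tool_pos: [0.6459, 0.1256, 0.0622]
tool_rot: [180.0, -0.0, 94.1]
force: [-0.6, 0.0, -0.2]
grip_width: 0.0873
grasp_force: 0.0
```

```bash
python3 - <<'E'
from h import *
for n,(x,y,w,h) in dict(scene=(280,150,200,150),top=(220,150,200,150)).items():
    im=viewer.read_camera(n)[y:y+h,x:x+w,::-1]; cv2.imwrite(f"pics/{n}3.png",im)
a=cv2.hconcat([cv2.resize(cv2.imread(f"pics/{n}3.png"),(400,300),interpolation=cv2.INTER_CUBIC) for n in("scene","top")]); cv2.imwrite("pics/both3.png",a)
E
```

```text
(no output)
```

View pics/both3.png

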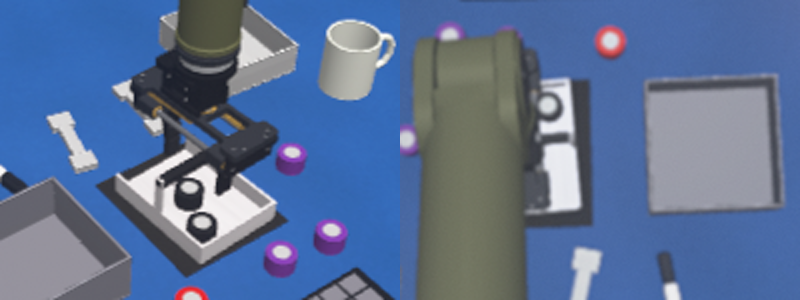

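The fingers straddle the grip bar; in the left half the bar end is at about (160,185), with both mounts behind it. Next I close and lift.

Emit:
apply_moves --pt "0 0 0 0 0 0 0.3" --pt "0 0 0 0 0 0 0.1" --pt "0 0 0 0 0 0 0" --pt "0 0 0 0 0 0 0" --pt "0 0 0 0 0 0 0" --pt "0 0 0 0 0 0 0" --pt "0 0 0 0 0 0 0" --pt "0 0 0 0 0 0 0" --grip_force 50

```text
time_s: 6.05
tool_pos: [0.6454, 0.1255, 0.0615]
tool_rot: [-180.0, -0.0, 94.1]
force: [-0.7, -0.6, -0.0]
grip_width: 0.0308
grasp_force: 0.0
```

Emit:
apply_moves --pt "0 0 -0.05 0 0 0 0" --pt "0 0 -0.1 0 0 0 0" --pt "0 0 -0.2 0 0 0 0" --pt "0 0 -0.3 0 0 0 0" --pt "0 0 -0.4 0 0 0 0" --pt "0 0 -0.5 0 0 0 0" --pt "0 0 -0.6 0 0 0 0" --pt "0 0 -0.65 0 0 0 0" --pt "0 0 -0.65 0 0 0 0" --pt "0 0 -0.65 0 0 0 0"

```text
time_s: 7.05
tool_pos: [0.6449, 0.1255, 0.1908]
tool_rot: [-179.9, 0.0, 94.1]
force: [-0.7, -0.0, -4.6]
grip_width: 0.0124
grasp_force: 50.0
```

```bash
python3 - <<'E'
from h import *
# bin centre (.638,-.119); lip at x=.665,z=.09, tilt 10 and 35; TCP is 19mm beyond bar along the tool z
for t in(0,15,35):
    c,s=np.cos(np.radians(t)),np.sin(np.radians(t))
    bar=np.array([.665+.085*c-.073*s,-.119,.09+.085*s+.073*c]); tcp=bar+.019*np.array([s,0,-c])
    print(t,tcp,plan(tcp,down(90,t)))
E
```

```text
0 [ 0.75  -0.119  0.144] [-1.257e+00  4.380e-01  2.330e-01 -1.000e-03  0.000e+00  4.700e-02]
15 [ 0.73312747 -0.119       0.16415961] [-1.251  0.353  0.133 -0.175 -0.006  0.047]
35 [ 0.7036548  -0.119       0.18298821] [-1.24   0.206  0.039 -0.408 -0.014  0.046]
```

```bash
python3 - <<'E'
from h import *
im=viewer.read_camera("scene")[:,:,::-1]; cv2.imwrite("pics/s4.png",cv2.resize(im[110:310,280:520],None,fx=3,fy=3,interpolation=cv2.INTER_CUBIC))
E
```

```text
(no output)
```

View pics/s4.png

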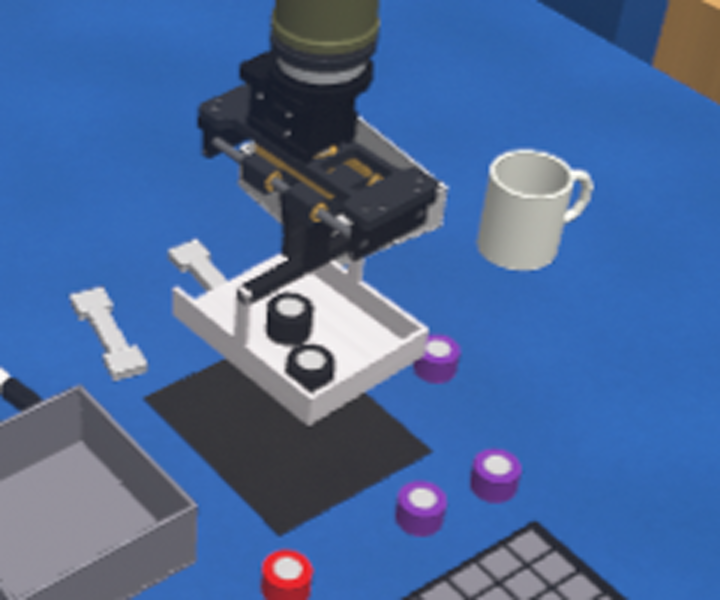

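```bash
python3 - <<'E'
from h import *
for z in (.17,.18,.19,.2,.21): print(z,proj("scene",[[.65,.0605,z]]).round(1),proj("scene",[[.645,.1255,z]]).round(1))
E
```

```text
0.17 [[361.3 213.2]] [[381.4 202.3]]
0.18 [[361.5 210. ]] [[381.7 199.1]]
0.19 [[361.6 206.8]] [[382.  195.8]]
0.2 [[361.8 203.5]] [[382.3 192.6]]
0.21 [[362.  200.2]] [[382.6 189.3]]
```

The bar is held right at the fingertips because I lifted before the fingers had finished closing. I'll set the tray down and regrip.

Emit:
apply_moves --pt "0 0 0.1 0 0 0 0" --pt "0 0 0.2 0 0 0 0" --pt "0 0 0.3 0 0 0 0" --pt "0 0 0.4 0 0 0 0" --pt "0 0 0.46 0 0 0 0" --pt "0 0 0.5 0 0 0 0" --pt "0 0 0.52 0 0 0 0" --pt "0 0 0.53 0 0 0 0" --pt "0 0 0.53 0 0 0 0"

```text
time_s: 8.0
tool_pos: [0.6459, 0.1256, 0.0861]
tool_rot: [179.9, -0.0, 94.1]
force: [-0.6, -0.6, -4.3]
grip_width: 0.0119
grasp_force: 50.0
```

Emit:
apply_moves --pt "0 0 0.01 0 0 0 0" --pt "0 0 0.02 0 0 0 0" --pt "0 0 0.02 0 0 0 0"

```text
time_s: 8.3
tool_pos: [0.6463, 0.1258, 0.0841]
tool_rot: [179.9, -0.1, 94.1]
force: [-3.6, -0.5, 5.6]
grip_width: 0.0127
grasp_force: 50.0
```

Emit:
apply_moves --pt "0 0 0 0 0 0 0.4" --pt "0 0 0 0 0 0 0.4" --pt "0 0 0 0 0 0 0.4" --pt "0 0 0 0 0 0 0.4" --pt "0 0 0.04 0 0 0 0.4" --pt "0 0 0.08 0 0 0 0.4" --pt "0 0 0.115 0 0 0 0.4" --pt "0 0 0.115 0 0 0 0.4"

```text
time_s: 9.1
tool_pos: [0.6442, 0.1253, 0.0566]
tool_rot: [-179.8, 0.0, 94.1]
force: [-0.7, 0.0, 0.5]
grip_width: 0.0343
grasp_force: 0.0
```

Emit:
apply_moves --pt "0 0 0 0 0 0 0" --pt "0 0 0 0 0 0 0" --pt "0 0 0 0 0 0 0" --pt "0 0 0 0 0 0 0" --pt "0 0 0 0 0 0 0" --pt "0 0 0 0 0 0 0" --pt "0 0 0 0 0 0 0" --pt "0 0 0 0 0 0 0" --grip_force 55

```text
time_s: 9.9
tool_pos: [0.6459, 0.1256, 0.059]
tool_rot: [179.9, -0.0, 94.1]
force: [1.0, 0.6, 2.2]
grip_width: 0.0132
grasp_force: 55.0
```

Emit:
apply_moves --pt "0 0 -0.05 0 0 0 0" --pt "0 0 -0.1 0 0 0 0" --pt "0 0 -0.2 0 0 0 0" --pt "0 0 -0.3 0 0 0 0" --pt "0 0 -0.4 0 0 0 0" --pt "0 0 -0.5 0 0 0 0" --pt "0 0 -0.6 0 0 0 0" --pt "0 0 -0.65 0 0 0 0" --pt "0 0 -0.65 0 0 0 0"

```text
time_s: 10.8
tool_pos: [0.6463, 0.1256, 0.1904]
tool_rot: [179.8, -0.0, 94.1]
force: [0.1, -0.6, -3.3]
grip_width: 0.0136
grasp_force: 55.0
```

```bash
python3 - <<'E'
from h import *
print(env.get_obs()["force"],env.get_obs()["grip_width"])
for t in(0,15,35):
    c,s=np.cos(np.radians(t)),np.sin(np.radians(t))
    bar=np.array([.665+.085*c-.073*s,-.119,.09+.085*s+.073*c]); tcp=bar+.021*np.array([s,0,-c])
    print(t,tcp,plan(tcp,down(90,t)),plan(tcp,down(90,t),[.75,-.119,.19],down(90)))
E
```

```text
[ 0.1085274  -0.62862401 -3.34905932] 0.013581006803121857
0 [ 0.75  -0.119  0.142] [-1.257e+00  4.300e-01  2.420e-01  2.000e-03 -1.000e-03  4.700e-02] [ 0.   -0.    0.24  0.    0.    0.  ]
15 [ 0.7336451  -0.119       0.16222776] [-1.251  0.349  0.141 -0.173 -0.007  0.047] [-0.    -0.082  0.139 -0.175  0.     0.   ]
35 [ 0.70480195 -0.119       0.1813499 ] [-1.241  0.205  0.045 -0.405 -0.015  0.046] [-0.    -0.226  0.043 -0.407  0.     0.   ]
```

Emit:
apply_moves --pt "-0.02 0.01 0 0 0 0 0" --pt "-0.06 0.02 0 0 0 0 0" --pt "-0.12 0.04 0 0 0 0 0" --pt "-0.19 0.07 0 0 0 0.005 0" --pt "-0.26 0.1 0 0 0 0.01 0" --pt "-0.33 0.13 0 0 0 0.015 0" --pt "-0.4 0.16 0 0 0 0.02 0" --pt "-0.47 0.19 0 0 0 0.025 0" --pt "-0.54 0.22 0 0 0 0.03 0" --pt "-0.61 0.25 0 0 0 0.035 0" --pt "-0.68 0.28 0 0 0 0.04 0" --pt "-0.75 0.31 0 0 0 0.047 0" --pt "-0.81 0.34 0 0 0 0.047 0" --pt "-0.87 0.37 0 0 0 0.047 0" --pt "-0.92 0.39 0 0 0 0.047 0" --pt "-0.96 0.41 0 0 0 0.047 0" --pt "-0.99 0.42 0 0 0 0.047 0" --pt "-1.0 0.43 0 0 0 0.047 0" --pt "-1.0 0.43 0 0 0 0.047 0"

```text
time_s: 12.7
tool_pos: [0.7456, -0.0679, 0.1885]
tool_rot: [180.0, -0.0, 90.0]
force: [0.4, 0.3, -4.3]
grip_width: 0.0132
grasp_force: 55.0
```

Emit:
apply_moves --pt "-0.02 0 0 0 0 0 0" --pt "-0.06 0 0 0 0 0 0" --pt "-0.12 0 0 0 0 0 0" --pt "-0.18 0 0 0 0 0 0" --pt "-0.22 0 0 0 0 0 0" --pt "-0.24 0 0 0 0 0 0" --pt "-0.25 0 0 0 0 0 0" --pt "-0.25 0 0 0 0 0 0"

```text
time_s: 13.5
tool_pos: [0.7455, -0.1179, 0.1885]
tool_rot: [180.0, -0.0, 90.0]
force: [-0.1, 0.2, -3.9]
grip_width: 0.0135
grasp_force: 55.0
```

```bash
python3 - <<'E'
from h import *
o=env.get_obs();print(o["tool_pos"],o["tool_rot"],o["qpos"])
im=viewer.read_camera("scene")[:,:,::-1]; cv2.imwrite("pics/s5.png",cv2.resize(im[110:380,200:500],None,fx=2,fy=2,interpolation=cv2.INTER_CUBIC))
for t in(15,20,25,35):
    c,s=np.cos(np.radians(t)),np.sin(np.radians(t))
    bar=np.array([.665+.085*c-.073*s,-.119,.085+.085*s+.073*c]); tcp=bar+.021*np.array([s,0,-c])
    print(t,tcp,plan(tcp,down(90,t)))
E
```

```text
[ 0.74549164 -0.11793119  0.18854646] [ 1.79996228e+02 -1.94276600e-02  9.00197451e+01] [-11.56995314  34.50720061  30.14394266  68.7204355  -16.7629218
  80.94407328  16.73711954]
15 [ 0.7336451  -0.119       0.15722776] [-0.009 -0.06   0.156 -0.174 -0.001  0.001]
20 [ 0.72708883 -0.119       0.16293573] [-0.009 -0.093  0.128 -0.233 -0.001  0.001]
25 [ 0.72006001 -0.119       0.16805056] [-0.009 -0.128  0.102 -0.291 -0.001  0.001]
35 [ 0.70480195 -0.119       0.1763499 ] [-0.008 -0.204  0.061 -0.407 -0.001  0.001]
```

View pics/s5.png

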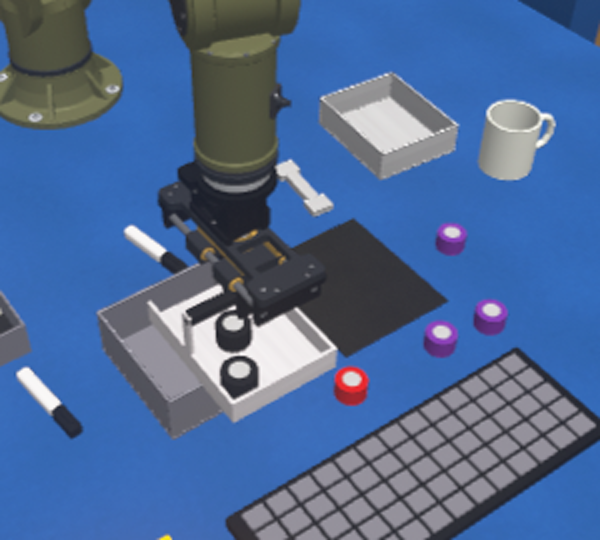

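Emit:
apply_moves --pt "0 0 0.03 -0.01 0 0 0" --pt "0 -0.01 0.06 -0.03 0 0 0" --pt "0 -0.02 0.09 -0.05 0 0 0" --pt "0 -0.03 0.12 -0.07 0 0 0" --pt "0 -0.04 0.14 -0.09 0 0 0" --pt "0 -0.04 0.15 -0.11 0 0 0" --pt "0 -0.05 0.155 -0.13 0 0 0" --pt "0 -0.05 0.155 -0.145 0 0 0" --pt "0 -0.06 0.155 -0.16 0 0 0" --pt "0 -0.06 0.155 -0.175 0 0 0" --pt "0 -0.07 0.15 -0.19 0 0 0" --pt "0 -0.08 0.143 -0.205 0 0 0" --pt "0 -0.085 0.136 -0.22 0 0 0" --pt "0 -0.093 0.128 -0.233 0 0 0" --pt "0 -0.1 0.122 -0.248 0 0 0" --pt "0 -0.11 0.115 -0.262 0 0 0" --pt "0 -0.12 0.108 -0.276 0 0 0" --pt "0 -0.128 0.102 -0.29 0 0 0" --pt "0 -0.128 0.102 -0.29 0 0 0" --pt "0 -0.128 0.102 -0.29 0 0 0"

```text
time_s: 15.55
tool_pos: [0.7199, -0.1178, 0.1684]
tool_rot: [155.0, -0.0, 90.0]
force: [-0.2, 0.1, -2.7]
grip_width: 0.0131
grasp_force: 55.0
```

```bash
python3 - <<'E'
from h import *
o=env.get_obs();print(o["tool_pos"],o["tool_rot"],o["qpos"],o["force"])
t=38;c,s=np.cos(np.radians(t)),np.sin(np.radians(t))
bar=np.array([.665+.085*c-.073*s,-.119,.085+.085*s+.073*c]); tcp=bar+.021*np.array([s,0,-c])
print(t,tcp,plan(tcp,down(90,t)))
for n in("scene","top"): im=viewer.read_camera(n)[:,:,::-1]; cv2.imwrite(f"pics/{n}6.png",im)
s=cv2.imread("pics/scene6.png")[150:350,200:440];t=cv2.imread("pics/top6.png")[120:320,280:450]
cv2.imwrite("pics/both6.png",cv2.resize(cv2.hconcat([s,t]),None,fx=1.9,fy=1.9,interpolation=cv2.INTER_CUBIC))
E
```

```text
[ 0.71985877 -0.11778207  0.16841881] [ 1.55049195e+02 -1.80168049e-02  9.00272261e+01] [-16.90723364  13.89484439  30.04612514 101.29302509 -16.99317908
  43.03844879  20.97968997] [-0.20550908  0.06614796 -2.73163145]
38 [ 0.69996652 -0.119       0.17830778] [-0.006 -0.069 -0.087 -0.152 -0.     0.   ]
```

View pics/both6.png

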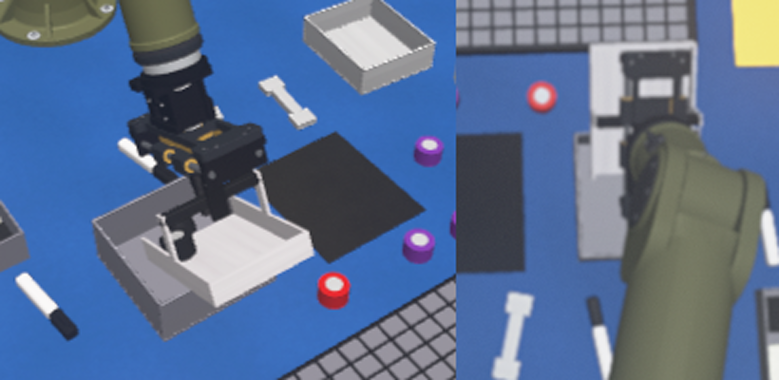

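Emit:
apply_moves --pt "0 -0.01 -0.015 -0.025 0 0 0" --pt "0 -0.02 -0.03 -0.05 0 0 0" --pt "0 -0.035 -0.045 -0.075 0 0 0" --pt "0 -0.045 -0.06 -0.1 0 0 0" --pt "0 -0.06 -0.075 -0.125 0 0 0" --pt "0 -0.07 -0.087 -0.152 0 0 0" --pt "0 -0.07 -0.087 -0.152 0 0 0" --pt "0 -0.07 -0.087 -0.152 0 0 0"

```text
time_s: 16.45
tool_pos: [0.7001, -0.118, 0.1784]
tool_rot: [142.0, -0.0, 90.0]
force: [0.4, -0.4, -3.1]
grip_width: 0.0133
grasp_force: 55.0
```

```bash
python3 - <<'E'
from h import *
o=env.get_obs();print(o["tool_pos"],o["tool_rot"],o["qpos"],o["force"])
im=viewer.read_camera("scene")[:,:,::-1]
cv2.imwrite("pics/s7.png",cv2.resize(im[200:340,230:400],None,fx=4,fy=4,interpolation=cv2.INTER_CUBIC))
E
```

```text
[ 0.70010994 -0.11796514  0.17838644] [ 1.42025135e+02 -1.02503870e-02  9.00180221e+01] [-16.41373161   4.26878607  28.51139515 115.07560229 -21.5651571
  25.20197583  27.97143735] [ 0.39090036 -0.41950043 -3.10748404]
```

View pics/s7.png

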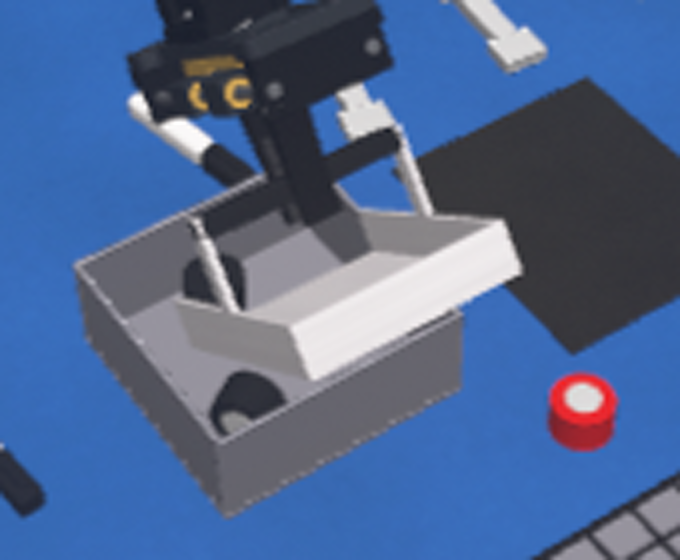

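Both mounts are in the bin, at crop (215,270) and (245,405), and the tray is empty. Next I level it and take it back.

```bash
python3 - <<'E'
from h import *
print(plan([.715,-.118,.20],down(90,20)))
print(plan([.73,-.118,.20],down(90,0)))
print(plan([.641,.1225,.20],down(90),[.73,-.118,.20],down(90)))
E
```

```text
[-0.001  0.122 -0.04   0.21  -0.     0.   ]
[-0.001  0.182  0.007  0.442 -0.     0.   ]
[ 1.202 -0.445 -0.     0.     0.     0.   ]
```

Emit:
apply_moves --pt "0 0.04 -0.02 0.06 0 0 0" --pt "0 0.08 -0.03 0.13 0 0 0" --pt "0 0.12 -0.04 0.21 0 0 0" --pt "0 0.15 -0.02 0.29 0 0 0" --pt "0 0.17 0 0.37 0 0 0" --pt "0 0.182 0.007 0.442 0 0 0" --pt "0 0.182 0.007 0.442 0 0 0" --pt "0 0.182 0.007 0.442 0 0 0"

```text
time_s: 17.3
tool_pos: [0.7303, -0.1178, 0.1977]
tool_rot: [180.0, 0.1, 90.1]
force: [-0.0, -0.3, -3.3]
grip_width: 0.0132
grasp_force: 55.0
```

Emit:
apply_moves --pt "0.12 -0.045 0 0 0 0 0" --pt "0.24 -0.09 0 0 0 0 0" --pt "0.36 -0.135 0 0 0 0 0" --pt "0.48 -0.18 0 0 0 0 0" --pt "0.6 -0.225 0 0 0 0 0" --pt "0.72 -0.27 0 0 0 0 0" --pt "0.84 -0.315 0 0 0 0 0" --pt "0.96 -0.36 0 0 0 0 0" --pt "1.0 -0.405 0 0 0 0 0" --pt "1.0 -0.44 0 0 0 0 0" --pt "1.0 -0.44 0 0 0 0 0"

```text
time_s: 18.4
tool_pos: [0.6404, 0.0802, 0.2004]
tool_rot: [179.9, -0.0, 89.9]
force: [0.9, -0.7, -3.0]
grip_width: 0.0131
grasp_force: 55.0
```

```bash
python3 - <<'E'
from h import *
print(plan([.641,.1225,.061],down(90)))
E
```

```text
[ 0.212  0.002  0.697  0.001 -0.    -0.001]
```

Emit:
apply_moves --pt "0.1 0 0 0 0 0 0" --pt "0.2 0 0.1 0 0 0 0" --pt "0.21 0 0.2 0 0 0 0" --pt "0.21 0 0.3 0 0 0 0" --pt "0.21 0 0.4 0 0 0 0" --pt "0.21 0 0.5 0 0 0 0" --pt "0.21 0 0.58 0 0 0 0" --pt "0.21 0 0.63 0 0 0 0" --pt "0.21 0 0.66 0 0 0 0" --pt "0.21 0 0.68 0 0 0 0" --pt "0.21 0 0.69 0 0 0 0" --pt "0.21 0 0.7 0 0 0 0" --pt "0.21 0 0.7 0 0 0 0"

```text
time_s: 19.7
tool_pos: [0.6415, 0.1243, 0.0597]
tool_rot: [180.0, -0.0, 90.0]
force: [-0.9, 0.7, -3.2]
grip_width: 0.013
grasp_force: 55.0
```

Emit:
apply_moves --pt "0 0 0.007 0 0 0 0" --pt "0 0 0.014 0 0 0 0" --pt "0 0 0.014 0 0 0 0"

```text
time_s: 20.0
tool_pos: [0.6421, 0.1244, 0.059]
tool_rot: [179.9, -0.1, 90.0]
force: [-2.8, -0.2, 6.8]
grip_width: 0.0133
grasp_force: 55.0
```

Emit:
apply_moves --pt "0 0 0 0 0 0 0.5" --pt "0 0 0 0 0 0 0.5" --pt "0 0 0 0 0 0 0.5" --pt "0 0 0 0 0 0 0.5" --pt "0 0 0 0 0 0 0.5" --pt "0 0 0 0 0 0 0.5" --pt "0 0 -0.1 0 0 0 0.5" --pt "0 0 -0.25 0 0 0 0.5" --pt "0 0 -0.45 0 0 0 0.5" --pt "0 0 -0.65 0 0 0 0.5" --pt "0 0 -0.7 0 0 0 0.5" --pt "0 0 -0.7 0 0 0 0.5"

```text
time_s: 21.2
tool_pos: [0.6426, 0.1242, 0.199]
tool_rot: [179.8, -0.1, 90.0]
force: [0.1, -0.1, -0.1]
grip_width: 0.0438
grasp_force: 0.0
```

```bash
python3 - <<'E'
from h import *
o=env.get_obs(); print(o["tool_pos"],o["qpos"])
for n in("scene","top"):
    im=viewer.read_camera(n); cv2.imwrite(f"pics/{n}8.png",im[:,:,::-1])
    for t,z in dict(tray=.033,mount_bin=.07,bar_box=.05,tidy=.05,bar0=.006,pen0=.012,mount0=.02).items():
        for d in masks_of(n,t):
            if d["conf"]>.45 and d["pixels"].sum()>15: print(n,t,round(d["conf"],2),[round(float(v)) for v in d["location"]],rect(n,d["pixels"],z))
E
```

```text
[0.64261725 0.12419606 0.1989775 ] [-34.26084972  20.47774851  27.13594538  85.52665637  -9.50917829
  76.01530017  -6.31656991]
scene tray 0.74 [380, 247] [656.3, 131.1, 191.5, 186.2, 89.2]
scene mount_bin 0.72 [299, 283] [666.3, -133.3, 217.6, 193.7, 0.2]
scene mount_bin 0.59 [379, 248] [685.6, 106.5, 181.6, 173.8, 89.7]
scene bar_box 0.9 [407, 184] [532.4, 347.9, 184.6, 51.1, -75.3]
scene tidy 0.67 [173, 273] [450.1, -363.0, 221.0, 156.2, 0.6]
scene tidy 0.6 [415, 184] [531.4, 354.6, 171.8, 45.6, -74.6]
scene bar0 0.89 [320, 220] [454.7, 54.9, 133.3, 38.6, -13.5]
scene bar0 0.51 [352, 206] [448.5, 180.6, 130.4, 39.6, -3.5]
scene pen0 0.88 [223, 312] [605.0, -303.6, 123.6, 20.7, 7.9]
scene pen0 0.5 [278, 236] [446.0, -69.8, 115.1, 26.2, 12.9]
scene mount0 0.75 [419, 279] [796.7, 139.3, 58.6, 39.2, -42.4]
scene mount0 0.72 [288, 303] [670.8, -159.9, 45.8, 36.8, -84.8]
scene mount0 0.59 [281, 274] [583.9, -127.5, 62.0, 38.1, -29.7]
scene mount0 0.59 [426, 230] [667.4, 272.7, 62.7, 37.9, -42.7]
scene mount0 0.56 [375, 301] [792.2, 3.4, 59.2, 39.2, -43.7]
scene mount0 0.47 [447, 266] [803.0, 214.7, 61.7, 36.9, -54.1]
top tray 0.63 [296, 226] [640.8, 93.2, 172.0, 73.0, -1.1]
top mount_bin 0.78 [374, 221] [638.0, -118.9, 174.0, 171.9, 0.9]
top mount_bin 0.71 [356, 302] [447.7, -61.8, 109.0, 17.5, 11.3]
top bar_box 0.86 [188, 314] [414.2, 363.3, 170.0, 151.7, -3.9]
top tidy 0.57 [468, 304] [425.7, -352.4, 170.6, 162.1, 0.8]
top bar0 0.69 [309, 297] [450.4, 57.2, 123.4, 36.8, -11.0]
top pen0 0.8 [356, 301] [445.4, -65.2, 113.2, 17.0, 11.4]
top pen0 0.69 [442, 239] [600.3, -299.3, 113.5, 18.2, 8.4]
top mount0 0.68 [390, 206] [682.2, -159.3, 39.6, 34.2, 42.7]
top mount0 0.68 [325, 170] [786.3, 9.0, 41.2, 37.6, -1.4]
```

View pics/scene8.png

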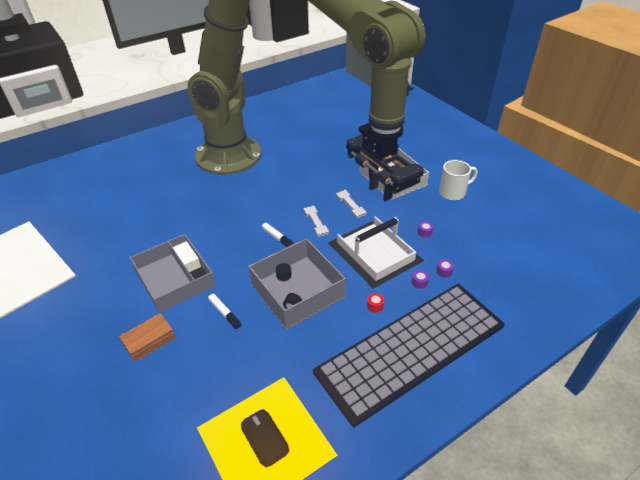

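Both mounts are settled in the bin, at (284,271) and (291,301), and the empty tray is flat on its mat. Bars next, starting with bar A at about (0.448, 0.182), yaw −3.7°.

Emit:
apply_moves --pt "0.03 -0.1 0 0 0 -0.1 0.6" --pt "0.06 -0.2 0 0 0 -0.2 0.6" --pt "0.09 -0.3 0 0 0 -0.3 0.6" --pt "0.12 -0.4 0 0 0 -0.4 0.6" --pt "0.15 -0.5 0 0 0 -0.5 0.6" --pt "0.18 -0.6 0 0 0 -0.6 0.6" --pt "0.21 -0.7 0 0 0 -0.7 0.6" --pt "0.24 -0.8 0 0 0 -0.8 0.6" --pt "0.27 -0.9 0.1 0 0 -0.9 0.6" --pt "0.29 -0.98 0.2 0 0 -1 0.6" --pt "0.29 -0.98 0.3 0 0 -1 0.6" --pt "0.29 -0.98 0.4 0 0 -1 0.6" --pt "0.29 -0.98 0.4 0 0 -1 0.6"

```text
time_s: 23.3
tool_pos: [0.4433, 0.1811, 0.1144]
tool_rot: [-179.9, -0.2, 176.0]
force: [-0.1, -0.6, 1.4]
grip_width: 0.0527
grasp_force: 0.0
```

```bash
python3 - <<'E'
from h import *
o=env.get_obs(); print(o["tool_pos"],o["tool_rot"],o["qpos"])
print(plan([.448,.182,.004],down(176.3)))
im=viewer.read_camera("scene")[:,:,::-1]; a=im[130:270,270:450]
for t in("bar0",):
    for d in masks_of("scene",t): print(d["conf"],d["location"],rect("scene",d["pixels"],.006))
E
```

```text
[0.44331212 0.18109436 0.11437444] [-179.85726535   -0.21987139  175.97532724] [-39.73183966   2.4521075   14.69717327 114.75324514  -0.67708991
  63.13793926  61.23680735]
[-0.025  0.008  0.552 -0.002 -0.003 -0.004]
0.91 [319.0, 219.0] [453.9, 55.1, 129.5, 35.8, -13.5]
0.84 [351.4, 207.5] [447.7, 180.6, 128.9, 39.6, -3.5]
```

Emit:
apply_moves --pt "-0.02 0 0.15 0 0 0 0.6" --pt "-0.02 0 0.3 0 0 0 0.6" --pt "-0.02 0 0.42 0 0 0 0.6" --pt "-0.02 0 0.49 0 0 0 0.6" --pt "-0.02 0 0.52 0 0 0 0.6" --pt "-0.02 0 0.54 0 0 0 0.6" --pt "-0.02 0 0.54 0 0 0 0.6" --pt "-0.02 0 0.54 0 0 0 0.6"

```text
time_s: 24.2
tool_pos: [0.4501, 0.1822, 0.0096]
tool_rot: [179.9, 0.1, 176.0]
force: [0.8, 0.6, -0.1]
grip_width: 0.0522
grasp_force: 0.0
```

Emit:
apply_moves --pt "0 0 0 0 0 0 0" --pt "0 0 0 0 0 0 0" --pt "0 0 0 0 0 0 0" --pt "0 0 0 0 0 0 0" --pt "0 0 0 0 0 0 0" --pt "0 0 0 0 0 0 0" --pt "0 0 0 0 0 0 0" --pt "0 0 0 0 0 0 0" --pt "0 0 0 0 0 0 0" --grip_force 45

```text
time_s: 25.1
tool_pos: [0.4493, 0.182, 0.0086]
tool_rot: [180.0, 0.0, 176.0]
force: [-0.5, 0.8, 0.1]
grip_width: 0.0165
grasp_force: 45.0
```

Emit:
apply_moves --pt "0 0 -0.05 0 0 0 0" --pt "0 0 -0.15 0 0 0 0" --pt "0 0 -0.3 0 0 0 0" --pt "0 0 -0.45 0 0 0 0" --pt "0 0 -0.55 0 0 0 0" --pt "0 0 -0.55 0 0 0 0"

```text
time_s: 25.7
tool_pos: [0.4512, 0.1822, 0.1217]
tool_rot: [179.8, 0.3, 176.0]
force: [2.1, -0.6, -1.2]
grip_width: 0.0166
grasp_force: 45.0
```

```bash
python3 - <<'E'
from h import *
o=env.get_obs(); print(o["grip_width"])
print(plan([.416,.394,.11],down(176.3)))
E
```

```text
0.01657475060722165
[ 0.25   1.044  0.06   0.002  0.003 -0.004]
```

```bash
python3 - <<'E'
from h import *
print(env.get_obs()["force"],env.get_obs()["tool_pos"])
im=viewer.read_camera("scene")[:,:,::-1]
for d in masks_of("scene","bar0"): print(d["conf"],d["location"],rect("scene",d["pixels"],.006))
cv2.imwrite("pics/s9.png",cv2.resize(im[120:250,290:440],None,fx=4,fy=4,interpolation=cv2.INTER_CUBIC))
E
```

```text
[ 2.10053129 -0.5540967  -1.21547821] [0.45116989 0.18223155 0.12165143]
0.66 [357.5, 177.6] [357.1, 270.6, 85.0, 43.5, -4.5]
0.58 [315.8, 220.8] [453.6, 54.6, 133.5, 38.5, -14.4]
```

View pics/s9.png

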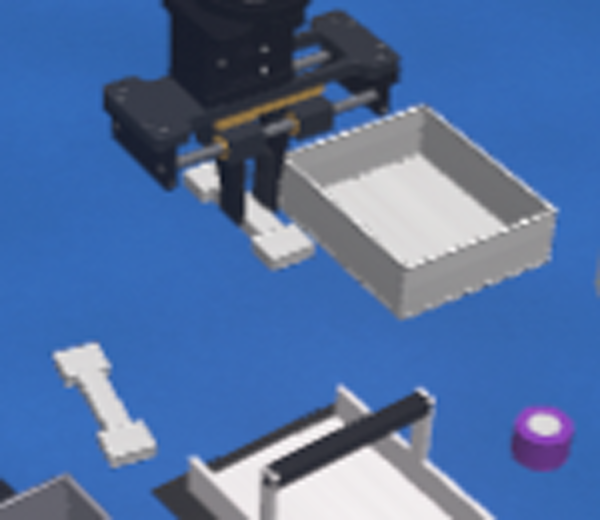

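Bar A is held level at crop (250,225).

Emit:
apply_moves --pt "0.03 0.08 0 0 0 0 0" --pt "0.06 0.2 0 0 0 0 0" --pt "0.09 0.35 0 0 0 0 0" --pt "0.13 0.5 0 0 0 0 0" --pt "0.17 0.65 0 0 0 0 0" --pt "0.21 0.8 0 0 0 0 0" --pt "0.25 0.92 0 0 0 0 0" --pt "0.25 0.98 0 0 0 0 0" --pt "0.25 1.0 0 0 0 0 0" --pt "0.25 1.0 0 0 0 0 0"

```text
time_s: 26.8
tool_pos: [0.4137, 0.3835, 0.1175]
tool_rot: [-179.9, -0.0, 175.9]
force: [0.5, -0.3, -3.1]
grip_width: 0.0168
grasp_force: 45.0
```

```bash
python3 - <<'E'
from h import *
print(env.get_obs()["qpos"],plan([.416,.393,.017],down(176.3)))
E
```

```text
[-51.31376263  12.35979189   6.49083814 103.18243128  -1.47351855
  64.6578434   41.595579  ] [-0.008  0.049  0.502 -0.001 -0.    -0.004]
```

Emit:
apply_moves --pt "0 0.02 0.1 0 0 0 0" --pt "0 0.04 0.2 0 0 0 0" --pt "0 0.045 0.3 0 0 0 0" --pt "0 0.045 0.4 0 0 0 0" --pt "0 0.045 0.46 0 0 0 0" --pt "0 0.045 0.49 0 0 0 0" --pt "0 0.045 0.5 0 0 0 0" --pt "0 0.045 0.5 0 0 0 0" --pt "0 0.045 0.5 0 0 0 0"

```text
time_s: 27.7
tool_pos: [0.4147, 0.3942, 0.0196]
tool_rot: [179.9, 0.1, 176.0]
force: [-0.8, 0.5, -2.8]
grip_width: 0.0167
grasp_force: 45.0
```

Emit:
apply_moves --pt "0 0 0 0 0 0 0.38" --pt "0 0 0 0 0 0 0.38" --pt "0 0 0 0 0 0 0.38" --pt "0 0 0 0 0 0 0.38" --pt "0 0 -0.1 0 0 0 0.38" --pt "0 0 -0.25 0 0 0 0.38" --pt "0 0 -0.45 0 0 0 0.4" --pt "0 0 -0.6 0 0 0 0.6" --pt "0 0 -0.6 0 0 0 0.6"

```text
time_s: 28.6
tool_pos: [0.4165, 0.3962, 0.1441]
tool_rot: [179.6, 0.3, 176.0]
force: [0.1, 0.8, 0.3]
grip_width: 0.0441
grasp_force: 0.0
```

```bash
python3 - <<'E'
from h import *
o=env.get_obs()
for n in("scene","top"):
    viewer.read_camera(n)
    for t,z in(("bar0",.006),("pen0",.012)):
        for d in masks_of(n,t): print(n,t,round(d["conf"],2),d["location"],rect(n,d["pixels"],z))
print(plan([.453,.0555,.13],down(167)))
E
```

```text
scene bar0 0.74 [398.2, 173.8] [402.1, 395.2, 112.2, 39.6, -5.7]
scene bar0 0.58 [319.0, 219.5] [453.7, 54.3, 131.6, 37.6, -11.4]
scene pen0 0.8 [223.9, 309.8] [605.3, -302.9, 127.7, 24.8, 7.3]
scene pen0 0.77 [280.1, 234.3] [446.9, -69.0, 117.2, 23.3, 11.5]
top bar0 0.72 [310.5, 292.9] [451.8, 56.5, 119.8, 34.3, -13.1]
top bar0 0.57 [182.5, 298.0] [453.7, 392.7, 37.7, 34.1, 88.7]
top pen0 0.81 [441.4, 237.9] [600.4, -299.9, 114.3, 19.7, 7.3]
top pen0 0.61 [356.7, 297.4] [445.7, -65.0, 117.6, 16.8, 11.0]
[-3.160e-01 -1.669e+00  3.800e-02 -1.000e-03 -1.000e-03  1.040e-01]
```

Emit:
apply_moves --pt "-0.03 -0.2 0 0 0 0 0.6" --pt "-0.07 -0.4 0 0 0 0 0.6" --pt "-0.11 -0.6 0 0 0 0 0.6" --pt "-0.15 -0.8 0 0 0 0 0.6" --pt "-0.19 -1 0 0 0 0 0.6" --pt "-0.19 -1 0 0 0 0 0.6"

```text
time_s: 29.5
tool_pos: [0.4384, 0.185, 0.1376]
tool_rot: [-179.8, -0.1, 175.5]
force: [0.2, 0.3, -0.2]
grip_width: 0.0524
grasp_force: 0.0
```

Emit:
apply_moves --pt "-0.04 -0.2 0 0 0 0.05 0.6" --pt "-0.08 -0.4 0 0 0 0.1 0.6" --pt "-0.12 -0.6 0 0 0 0.1 0.6" --pt "-0.125 -0.67 0 0 0 0.1 0.6" --pt "-0.125 -0.67 0 0 0 0.1 0.6" --pt "-0.125 -0.67 0 0 0 0.1 0.6"

```text
time_s: 30.1
tool_pos: [0.4531, 0.0577, 0.1382]
tool_rot: [180.0, -0.0, 167.4]
force: [0.0, 0.5, -0.4]
grip_width: 0.052
grasp_force: 0.0
```

```bash
python3 - <<'E'
from h import *
o=env.get_obs(); print(o["tool_pos"])
print(plan([.453,.0555,.004],down(167.2)))
E
```

```text
[0.45311705 0.05769283 0.13817109]
[-0.002 -0.011  0.671  0.    -0.001  0.003]
```

Emit:
apply_moves --pt "0 -0.01 0.15 0 0 0 0.6" --pt "0 -0.01 0.3 0 0 0 0.6" --pt "0 -0.01 0.45 0 0 0 0.6" --pt "0 -0.01 0.55 0 0 0 0.6" --pt "0 -0.01 0.62 0 0 0 0.6" --pt "0 -0.01 0.65 0 0 0 0.6" --pt "0 -0.01 0.67 0 0 0 0.6" --pt "0 -0.01 0.67 0 0 0 0.6" --pt "0 -0.01 0.67 0 0 0 0.6"

```text
time_s: 31.0
tool_pos: [0.4536, 0.0547, 0.0052]
tool_rot: [180.0, 0.1, 167.4]
force: [1.3, -0.2, -0.5]
grip_width: 0.0521
grasp_force: 0.0
```

Emit:
apply_moves --pt "0 0 0 0 0 0 0" --pt "0 0 0 0 0 0 0" --pt "0 0 0 0 0 0 0" --pt "0 0 0 0 0 0 0" --pt "0 0 0 0 0 0 0" --pt "0 0 0 0 0 0 0" --pt "0 0 0 0 0 0 0" --pt "0 0 0 0 0 0 0"

```text
time_s: 31.8
tool_pos: [0.4532, 0.0545, 0.0047]
tool_rot: [180.0, 0.0, 167.4]
force: [-0.2, 0.4, 1.6]
grip_width: 0.017
grasp_force: 45.0
```

Emit:
apply_moves --pt "0 0 -0.05 0 0 0 0" --pt "0 0 -0.15 0 0 0 0" --pt "0 0 -0.3 0 0 0 0" --pt "0 0 -0.45 0 0 0 0" --pt "0 0 -0.55 0 0 0 0" --pt "0 0 -0.58 0 0 0 0" --pt "0 0 -0.58 0 0 0 0"

```text
time_s: 32.5
tool_pos: [0.4532, 0.054, 0.1211]
tool_rot: [180.0, 0.1, 167.4]
force: [0.8, 0.2, -3.4]
grip_width: 0.0177
grasp_force: 45.0
```

```bash
python3 - <<'E'
from h import *
o=env.get_obs(); print(o["grip_width"],o["force"])
print(plan([.413,.345,.12],down(176.3)))
E
```

```text
0.01769978628298389 [ 0.76797212  0.1666071  -3.4204187 ]
[ 5.140e-01  1.376e+00  6.000e-03  0.000e+00  1.000e-03 -1.040e-01]
```

Emit:
apply_moves --pt "0.02 0.06 0 0 0 0 0" --pt "0.06 0.18 0 0 0 0 0" --pt "0.12 0.33 0 0 0 0 0" --pt "0.19 0.5 0 0 0 -0.03 0" --pt "0.26 0.67 0 0 0 -0.06 0" --pt "0.33 0.82 0 0 0 -0.09 0" --pt "0.38 0.95 0 0 0 -0.104 0" --pt "0.43 1.0 0 0 0 -0.104 0" --pt "0.43 1.0 0 0 0 -0.104 0"

```text
time_s: 33.4
tool_pos: [0.411, 0.2696, 0.1196]
tool_rot: [-179.9, -0.1, 176.5]
force: [-0.5, -0.1, -3.8]
grip_width: 0.0174
grasp_force: 45.0
```

```bash
python3 - <<'E'
from h import *
print(env.get_obs()["tool_pos"],plan([.413,.345,.014],down(176.3)))
E
```

```text
[0.41096177 0.26961109 0.11955651] [ 0.012  0.378  0.527 -0.001 -0.001  0.002]
```

Emit:
apply_moves --pt "0 0.08 0 0 0 0 0" --pt "0 0.2 0 0 0 0 0" --pt "0 0.3 0 0 0 0 0" --pt "0.01 0.36 0 0 0 0 0" --pt "0.01 0.378 0 0 0 0 0" --pt "0.01 0.378 0.1 0 0 0 0" --pt "0.01 0.378 0.2 0 0 0 0" --pt "0.01 0.378 0.3 0 0 0 0" --pt "0.01 0.378 0.4 0 0 0 0" --pt "0.01 0.378 0.47 0 0 0 0" --pt "0.01 0.378 0.5 0 0 0 0" --pt "0.01 0.378 0.52 0 0 0 0" --pt "0.01 0.378 0.52 0 0 0 0"

```text
time_s: 34.7
tool_pos: [0.4159, 0.3436, 0.0167]
tool_rot: [180.0, 0.0, 176.3]
force: [0.1, -0.2, -3.1]
grip_width: 0.0173
grasp_force: 45.0
```

Emit:
apply_moves --pt "0 0 0 0 0 0 0.38" --pt "0 0 0 0 0 0 0.38" --pt "0 0 0 0 0 0 0.38" --pt "0 0 0 0 0 0 0.38" --pt "0 0 -0.1 0 0 0 0.38" --pt "0 0 -0.25 0 0 0 0.38" --pt "0 0 -0.45 0 0 0 0.4" --pt "0 0 -0.65 0 0 0 0.6" --pt "0 0 -0.7 0 0 0 0.6" --pt "0 0 -0.7 0 0 0 0.6"

```text
time_s: 35.7
tool_pos: [0.4168, 0.3447, 0.1589]
tool_rot: [179.8, 0.2, 176.3]
force: [-0.1, 0.1, -0.7]
grip_width: 0.049
grasp_force: 0.0
```

```bash
python3 - <<'E'
from h import *
o=env.get_obs(); print(o["tool_pos"],o["tool_rot"])
for n in("scene","top"):
    viewer.read_camera(n)
    for t,z in(("bar0",.009),("pen0",.012)):
        for d in masks_of(n,t): print(n,t,round(d["conf"],2),d["location"],rect(n,d["pixels"],z))
print(plan([.446,-.067,.15],down(11.3)))
E
```

```text
[0.41675008 0.34471369 0.15885709] [179.78986338   0.18091773 176.31336521]
scene bar0 0.79 [399.2, 175.6] [407.8, 394.9, 113.7, 47.3, -7.6]
scene bar0 0.51 [383.7, 176.1] [403.4, 349.9, 104.7, 31.1, -3.8]
scene pen0 0.8 [277.9, 236.1] [447.7, -68.2, 119.1, 27.5, 10.1]
scene pen0 0.65 [226.7, 311.3] [604.2, -302.5, 128.0, 21.2, 6.1]
top bar0 0.72 [182.8, 299.5] [456.4, 390.4, 35.0, 28.8, 88.7]
top bar0 0.72 [201.4, 295.9] [456.5, 338.7, 37.1, 36.9, -89.7]
top pen0 0.65 [357.2, 299.2] [445.5, -64.3, 118.7, 21.6, 10.9]
top pen0 0.57 [440.8, 237.7] [601.3, -299.9, 116.1, 18.8, 8.3]
[-2.870e-01 -2.036e+00  2.800e-02 -2.000e-03  2.000e-03  1.920e+00]
```

Both bars are in the box. Markers next, starting with the one at about (0.446, −0.067), yaw 11°.

Emit:
apply_moves --pt "-0.02 -0.1 0 0 0 0.095 0.6" --pt "-0.04 -0.2 0 0 0 0.19 0.6" --pt "-0.06 -0.3 0 0 0 0.285 0.6" --pt "-0.08 -0.4 0 0 0 0.38 0.6" --pt "-0.1 -0.5 0 0 0 0.475 0.6" --pt "-0.12 -0.6 0 0 0 0.57 0.6" --pt "-0.14 -0.7 0 0 0 0.665 0.6" --pt "-0.16 -0.8 0 0 0 0.76 0.6" --pt "-0.18 -0.9 0 0 0 0.855 0.6" --pt "-0.2 -1 0 0 0 0.95 0.6" --pt "-0.2 -1 0 0 0 0.95 0.6"

```text
time_s: 37.1
tool_pos: [0.4428, 0.1385, 0.1558]
tool_rot: [-179.9, 0.1, 94.3]
force: [0.0, -0.4, -0.7]
grip_width: 0.0522
grasp_force: 0.0
```

```bash
python3 - <<'E'
from h import *
print(env.get_obs()["qpos"],plan([.446,-.067,.15],down(11.3)))
E
```

```text
[-40.20770639  -2.2393972   19.19689658 114.13267999   0.85223745
  68.07063912 -17.00139721] [-1.026e+00 -6.200e-02  3.000e-02  0.000e+00  1.000e-03  9.660e-01]
```

Emit:
apply_moves --pt "-0.1 0 0 0 0 0.095 0.6" --pt "-0.2 -0.01 0 0 0 0.19 0.6" --pt "-0.3 -0.02 0 0 0 0.285 0.6" --pt "-0.4 -0.02 0 0 0 0.38 0.6" --pt "-0.5 -0.03 0 0 0 0.475 0.6" --pt "-0.6 -0.04 0 0 0 0.57 0.6" --pt "-0.7 -0.05 0 0 0 0.665 0.6" --pt "-0.8 -0.05 0 0 0 0.76 0.6" --pt "-0.9 -0.06 0.1 0 0 0.855 0.6" --pt "-1 -0.06 0.15 0 0 0.95 0.6" --pt "-1 -0.06 0.2 0 0 0.966 0.6" --pt "-1 -0.06 0.2 0 0 0.966 0.6" --pt "-1 -0.06 0.2 0 0 0.966 0.6"

```text
time_s: 38.4
tool_pos: [0.447, -0.0573, 0.1164]
tool_rot: [-180.0, 0.0, 11.9]
force: [0.8, 0.6, 0.5]
grip_width: 0.0521
grasp_force: 0.0
```

```bash
python3 - <<'E'
from h import *
print(env.get_obs()["qpos"],plan([.446,-.066,.006],down(11)))
viewer.read_camera("scene")
for d in masks_of("scene","pen0"): print(round(d["conf"],2),d["location"],rect("scene",d["pixels"],.012))
E
```

```text
[-25.66604541  -2.16394232  29.31701033 118.73828936   1.17004214
  63.19034375 -74.97900697] [-0.014  0.042  0.552 -0.     0.     0.011]
0.7 [276.6, 235.7] [446.1, -70.3, 119.2, 26.5, 10.7]
0.56 [228.3, 311.2] [604.2, -302.9, 131.1, 26.7, 6.2]
```

Emit:
apply_moves --pt "0 0.045 0.1 0 0 0.01 0.6" --pt "-0.01 0.045 0.2 0 0 0.01 0.6" --pt "-0.01 0.045 0.35 0 0 0.01 0.6" --pt "-0.01 0.045 0.45 0 0 0.01 0.6" --pt "-0.01 0.045 0.51 0 0 0.01 0.6" --pt "-0.01 0.045 0.54 0 0 0.01 0.6" --pt "-0.01 0.045 0.545 0 0 0.01 0.6" --pt "-0.01 0.045 0.545 0 0 0.01 0.6"

```text
time_s: 39.3
tool_pos: [0.4477, -0.0678, 0.0082]
tool_rot: [180.0, -0.1, 10.8]
force: [0.5, -0.5, 0.6]
grip_width: 0.0522
grasp_force: 0.0
```

Emit:
apply_moves --pt "0 0 0 0 0 0 0" --pt "0 0 0 0 0 0 0" --pt "0 0 0 0 0 0 0" --pt "0 0 0 0 0 0 0" --pt "0 0 0 0 0 0 0" --pt "0 0 0 0 0 0 0" --pt "0 0 0 0 0 0 0" --pt "0 0 0 0 0 0 0" --grip_force 20

```text
time_s: 40.1
tool_pos: [0.4469, -0.0679, 0.0076]
tool_rot: [-180.0, -0.0, 10.8]
force: [-0.3, 0.3, 1.8]
grip_width: 0.0176
grasp_force: 20.0
```

Emit:
apply_moves --pt "0 0 -0.05 0 0 0 0" --pt "0 0 -0.15 0 0 0 0" --pt "0 0 -0.3 0 0 0 0" --pt "0 0 -0.45 0 0 0 0" --pt "0 0 -0.55 0 0 0 0" --pt "0 0 -0.58 0 0 0 0" --pt "0 0 -0.58 0 0 0 0"

```text
time_s: 40.8
tool_pos: [0.4474, -0.068, 0.1244]
tool_rot: [-180.0, -0.1, 10.8]
force: [-0.7, 0.3, 0.3]
grip_width: 0.0177
grasp_force: 20.0
```

```bash
python3 - <<'E'
from h import *
o=env.get_obs(); print(o["grip_width"],o["force"])
# tidy (.4255,-.3585) yaw .9 ; pens centre 23 mm towards -y
print(plan([.425,-.36,.12],down(0.9)))
im=viewer.read_camera("top")[:,:,::-1]; cv2.imwrite("pics/t10.png",cv2.resize(im[180:360,320:560],None,fx=3,fy=3,interpolation=cv2.INTER_CUBIC))
E
```

```text
0.017660591963401036 [-0.73389321  0.25173625  0.32837386]
[-3.840e-01  1.413e+00  2.100e-02 -0.000e+00 -1.000e-03  1.150e-01]
```

View pics/t10.png

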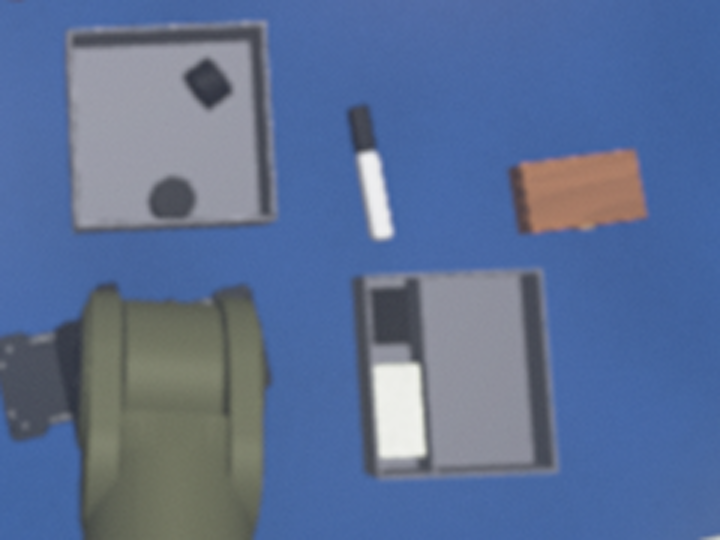

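Top view crop: the mounts sit in the bin at (208,82) and (172,197), the second marker is at (372,172), and the large compartment's floor centre is near (478,371).

```bash
python3 - <<'E'
from h import *
print(ray("top",[[479.3,303.7]],.003))
k=np.array([[320+360/3,180+278/3],[320+541/3,180+271/3],[320+556/3,180+468/3],[320+372/3,180+474/3]])
q=ray("top",k,.05); print(q,q.mean(0))
E
```

```text
[[ 0.42263459 -0.38800565]]
[[ 0.50515452 -0.27778139]
 [ 0.50753661 -0.43091817]
 [ 0.34340941 -0.43288096]
 [ 0.34174826 -0.27964062]] [ 0.4244622  -0.35530529]
```

Emit:
apply_moves --pt "-0.03 0.08 0 0 0 0 0" --pt "-0.08 0.22 0 0 0 0.02 0" --pt "-0.13 0.38 0 0 0 0.05 0" --pt "-0.17 0.54 0 0 0 0.08 0" --pt "-0.22 0.7 0 0 0 0.115 0" --pt "-0.27 0.85 0 0 0 0.115 0" --pt "-0.3 0.95 0 0 0 0.115 0" --pt "-0.32 1 0 0 0 0.115 0" --pt "-0.32 1 0 0 0 0.115 0"

```text
time_s: 41.75
tool_pos: [0.4201, -0.2774, 0.1224]
tool_rot: [180.0, 0.1, 0.7]
force: [-0.3, 0.5, -0.9]
grip_width: 0.0176
grasp_force: 20.0
```

```bash
python3 - <<'E'
from h import *
print(plan([.424,-.396,.016],down(0.9)))
E
```

```text
[ 0.013  0.593  0.532  0.     0.002 -0.002]
```

Emit:
apply_moves --pt "0 0.1 0 0 0 0 0" --pt "0 0.25 0 0 0 0 0" --pt "0.01 0.4 0 0 0 0 0" --pt "0.01 0.52 0 0 0 0 0" --pt "0.01 0.58 0 0 0 0 0" --pt "0.01 0.59 0 0 0 0 0" --pt "0.01 0.59 0.1 0 0 0 0" --pt "0.01 0.59 0.2 0 0 0 0" --pt "0.01 0.59 0.3 0 0 0 0" --pt "0.01 0.59 0.4 0 0 0 0" --pt "0.01 0.59 0.47 0 0 0 0" --pt "0.01 0.59 0.51 0 0 0 0" --pt "0.01 0.59 0.52 0 0 0 0" --pt "0.01 0.59 0.52 0 0 0 0"

```text
time_s: 43.15
tool_pos: [0.4256, -0.3942, 0.0198]
tool_rot: [-180.0, -0.0, 0.9]
force: [-0.6, 0.6, -0.1]
grip_width: 0.0179
grasp_force: 20.0
```

Emit:
apply_moves --pt "0 0 0 0 0 0 0.28" --pt "0 0 0 0 0 0 0.28" --pt "0 0 0 0 0 0 0.28" --pt "0 0 0 0 0 0 0.28" --pt "0 0 -0.1 0 0 0 0.28" --pt "0 0 -0.25 0 0 0 0.28" --pt "0 0 -0.45 0 0 0 0.28" --pt "0 0 -0.6 0 0 0 0.6" --pt "0 0 -0.65 0 0 0 0.6" --pt "0 0 -0.65 0 0 0 0.6"

```text
time_s: 44.15
tool_pos: [0.4262, -0.395, 0.151]
tool_rot: [179.9, -0.2, 0.9]
force: [-0.0, 0.4, -0.7]
grip_width: 0.0411
grasp_force: 0.0
```

```bash
python3 - <<'E'
from h import *
im=viewer.read_camera("scene")[:,:,::-1]
for d in masks_of("scene","pen0"): print(round(d["conf"],2),d["location"],rect("scene",d["pixels"],.012))
print(plan([.602,-.301,.15],down(7)),env.get_obs()["qpos"])
E
```

```text
0.89 [228.6, 312.1] [606.6, -304.1, 126.7, 22.5, 7.6]
0.75 [160.3, 279.8] [419.3, -397.6, 108.5, 18.0, 0.7]
0.58 [282.6, 273.1] [576.1, -123.8, 59.5, 38.5, -31.0]
[ 0.893 -0.449 -0.009 -0.001  0.001 -0.071] [ -0.36871708  16.2776513   47.8069188  100.37953518 -12.84148982
  69.11634836 -38.14318002]
```

Emit:
apply_moves --pt "0.18 -0.09 0 0 0 -0.02 0.6" --pt "0.36 -0.18 0 0 0 -0.04 0.6" --pt "0.54 -0.27 0 0 0 -0.06 0.6" --pt "0.72 -0.36 0 0 0 -0.071 0.6" --pt "0.893 -0.449 0 0 0 -0.071 0.6" --pt "0.893 -0.449 0 0 0 -0.071 0.6" --pt "0.893 -0.449 0 0 0 -0.071 0.6"

```text
time_s: 44.95
tool_pos: [0.6021, -0.3003, 0.1466]
tool_rot: [-179.9, 0.2, 7.1]
force: [-0.1, 0.7, -0.2]
grip_width: 0.052
grasp_force: 0.0
```

```bash
python3 - <<'E'
from h import *
print(plan([.602,-.3015,.006],down(7.2)))
viewer.read_camera("scene")
for d in masks_of("scene","pen0"): print(round(d["conf"],2),d["location"],rect("scene",d["pixels"],.012))
E
```

```text
[ 0.002  0.007  0.703 -0.001  0.003 -0.001]
0.66 [158.9, 282.6] [418.5, -397.2, 112.9, 20.5, 0.7]
0.55 [227.2, 311.8] [605.1, -304.5, 126.8, 23.7, 9.2]
```

Emit:
apply_moves --pt "0 0.007 0.15 0 0 0 0.6" --pt "0 0.007 0.3 0 0 0 0.6" --pt "0 0.007 0.45 0 0 0 0.6" --pt "0 0.007 0.58 0 0 0 0.6" --pt "0 0.007 0.66 0 0 0 0.6" --pt "0 0.007 0.69 0 0 0 0.6" --pt "0 0.007 0.7 0 0 0 0.6" --pt "0 0.007 0.7 0 0 0 0.6"

```text
time_s: 45.85
tool_pos: [0.6031, -0.3039, 0.0106]
tool_rot: [180.0, -0.1, 7.0]
force: [-0.5, -0.4, -0.2]
grip_width: 0.0522
grasp_force: 0.0
```

Emit:
apply_moves --pt "0 0 0 0 0 0 0" --pt "0 0 0 0 0 0 0" --pt "0 0 0 0 0 0 0" --pt "0 0 0 0 0 0 0" --pt "0 0 0 0 0 0 0" --pt "0 0 0 0 0 0 0" --pt "0 0 0 0 0 0 0" --pt "0 0 0 0 0 0 0"

```text
time_s: 46.65
tool_pos: [0.6027, -0.303, 0.0096]
tool_rot: [-180.0, -0.0, 7.0]
force: [0.3, 1.4, 1.6]
grip_width: 0.0176
grasp_force: 20.0
```

Emit:
apply_moves --pt "0 0 -0.05 0 0 0 0" --pt "0 0 -0.15 0 0 0 0" --pt "0 0 -0.3 0 0 0 0" --pt "0 0 -0.45 0 0 0 0" --pt "0 0 -0.55 0 0 0 0" --pt "0 0 -0.6 0 0 0 0" --pt "0 0 -0.6 0 0 0 0"

```text
time_s: 47.35
tool_pos: [0.6034, -0.3038, 0.1314]
tool_rot: [179.9, -0.2, 7.0]
force: [-0.7, -0.2, -0.9]
grip_width: 0.0175
grasp_force: 20.0
```

```bash
python3 - <<'E'
from h import *
o=env.get_obs(); print(o["grip_width"],o["force"])
print(plan([.424,-.367,.125],down(0.9)))
E
```

```text
0.01749917142478753 [-0.73800766 -0.23260471 -0.86753269]
[-0.929  0.204  0.029  0.001 -0.002  0.071]
```

Emit:
apply_moves --pt "-0.06 0.02 0 0 0 0 0" --pt "-0.18 0.04 0 0 0 0.02 0" --pt "-0.33 0.08 0 0 0 0.04 0" --pt "-0.48 0.11 0 0 0 0.06 0" --pt "-0.63 0.14 0 0 0 0.07 0" --pt "-0.78 0.17 0 0 0 0.07 0" --pt "-0.88 0.2 0 0 0 0.07 0" --pt "-0.93 0.204 0 0 0 0.07 0" --pt "-0.93 0.204 0 0 0 0.07 0" --pt "-0.93 0.204 0 0 0 0.07 0"

```text
time_s: 48.35
tool_pos: [0.4242, -0.3656, 0.1294]
tool_rot: [-180.0, -0.0, 1.1]
force: [-0.0, 0.4, -0.9]
grip_width: 0.018
grasp_force: 20.0
```

```bash
python3 - <<'E'
from h import *
print(env.get_obs()["grip_width"],plan([.424,-.367,.022],down(0.9)))
E
```

```text
0.01798954698382001 [-0.002  0.007  0.537 -0.    -0.     0.002]
```

Emit:
apply_moves --pt "0 0.007 0.1 0 0 0 0" --pt "0 0.007 0.2 0 0 0 0" --pt "0 0.007 0.3 0 0 0 0" --pt "0 0.007 0.4 0 0 0 0" --pt "0 0.007 0.47 0 0 0 0" --pt "0 0.007 0.51 0 0 0 0" --pt "0 0.007 0.53 0 0 0 0" --pt "0 0.007 0.53 0 0 0 0" --pt "0 0.007 0.53 0 0 0 0"

```text
time_s: 49.25
tool_pos: [0.4236, -0.3681, 0.0242]
tool_rot: [180.0, -0.1, 1.0]
force: [-0.3, 0.8, -0.1]
grip_width: 0.0178
grasp_force: 20.0
```

Emit:
apply_moves --pt "0 0 0 0 0 0 0.28" --pt "0 0 0 0 0 0 0.28" --pt "0 0 0 0 0 0 0.28" --pt "0 0 0 0 0 0 0.28" --pt "0 0 -0.1 0 0 0 0.28" --pt "0 0 -0.25 0 0 0 0.28" --pt "0 0 -0.45 0 0 0 0.28" --pt "0 0 -0.6 0 0 0 0.4" --pt "0 0 -0.75 0 0 0 0.4" --pt "0 0 -0.9 0 0 0 0.4" --pt "0 0 -0.9 0 0 0 0.4"

```text
time_s: 50.35
tool_pos: [0.4249, -0.3697, 0.2079]
tool_rot: [179.8, -0.4, 1.0]
force: [0.7, -0.7, -0.2]
grip_width: 0.0346
grasp_force: 0.0
```

```bash
python3 - <<'E'
from h import *
o=env.get_obs(); print(o["tool_pos"],o["force"])
for n in("scene","top"):
    im=viewer.read_camera(n)[:,:,::-1]; cv2.imwrite(f"pics/{n}11.png",im)
    for t,z in(("bar0",.009),("pen0",.012),("tray",.033),("mount0",.03)):
        for d in masks_of(n,t): print(n,t,round(d["conf"],2),d["location"],rect(n,d["pixels"],z))
E
```

```text
[ 0.42485469 -0.36968966  0.20785607] [ 0.70070476 -0.65481542 -0.24141299]
scene bar0 0.68 [397.7, 174.2] [405.0, 402.1, 106.6, 32.7, -6.6]
scene bar0 0.62 [390.1, 172.1] [402.2, 365.1, 103.0, 37.0, -7.0]
scene pen0 0.67 [169.7, 272.3] [415.7, -370.7, 115.5, 21.2, 1.2]
scene pen0 0.53 [160.2, 278.2] [417.5, -397.3, 114.8, 20.6, 0.7]
scene pen0 0.25 [396.3, 171.2] [404.6, 398.7, 107.2, 31.7, -8.7]
scene tray 0.61 [379.4, 249.3] [656.4, 129.7, 191.5, 184.6, 88.5]
scene mount0 0.84 [374.9, 302.2] [798.8, -3.9, 54.6, 37.3, -38.7]
scene mount0 0.68 [418.8, 280.1] [802.7, 132.4, 57.2, 38.5, -42.4]
scene mount0 0.66 [427.5, 231.6] [675.4, 265.6, 62.8, 40.2, -42.8]
scene mount0 0.55 [280.2, 272.0] [591.1, -131.2, 58.2, 37.9, -31.0]
scene mount0 0.47 [448.5, 271.4] [809.9, 208.9, 66.1, 43.1, -53.9]
scene mount0 0.45 [289.2, 300.2] [679.3, -162.5, 47.2, 33.9, -84.7]
top bar0 0.78 [178.2, 319.4] [411.4, 403.0, 120.4, 33.0, -4.0]
top bar0 0.69 [515.4, 243.3] [579.0, -483.7, 115.0, 62.3, -82.8]
top bar0 0.56 [189.2, 313.3] [411.8, 367.5, 117.7, 37.7, -2.9]
top bar0 0.45 [374.4, 222.8] [646.6, -124.6, 183.9, 182.2, 1.1]
top bar0 0.33 [483.6, 287.5] [467.5, -395.7, 28.8, 15.7, -3.4]
top pen0 0.4 [479.7, 288.4] [467.5, -393.3, 33.8, 23.4, -1.3]
top tray 0.96 [283.7, 224.3] [640.5, 125.2, 174.8, 142.2, -1.3]
top mount0 0.72 [247.2, 167.7] [794.7, 221.0, 40.9, 40.5, -1.5]
top mount0 0.65 [390.3, 207.5] [680.9, -157.5, 42.7, 37.3, 35.5]
top mount0 0.55 [223.8, 216.6] [657.9, 279.0, 43.8, 40.8, 44.5]
top mount0 0.5 [277.6, 170.0] [787.3, 144.9, 41.1, 37.4, -0.7]
top mount0 0.46 [326.2, 168.4] [785.1, 10.2, 43.6, 39.9, -1.4]
top mount0 0.44 [374.3, 243.6] [580.1, -122.2, 36.7, 34.1, 88.6]
top mount0 0.15 [308.8, 237.6] [637.0, 119.7, 195.5, 165.9, 0.2]
```

View pics/scene11.png

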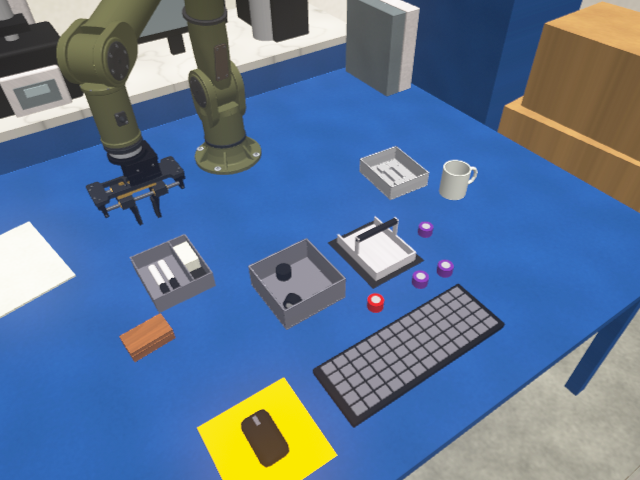

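The final view shows:
- Mounts in the bin at (284,271) and (291,301).
- Empty tray flat on the mat at (380,249).
- Both bars in the steel box at (393,172). They have shifted about 1–2 cm since I placed them but are still inside.
- Both markers in the tidy's large compartment at (165,275).
- Gripper clear; case and mug untouched.

```bash
python3 -c "
from cell import env
print(env.sign_off())"
```

```text
the job is handed in; nothing more can be done
None
```

The job is handed in, though no verdict came back: in the last pictures, both mounts were in the bin, the empty tray was flat on its mat, both bars were in the steel box, both markers were in the tidy's large compartment, and the case and mug had not been touched.

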